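# Pull the wrong carton from the middle of the stack

## Robot

A 6-joint arm with a two-finger parallel gripper is mounted at the origin on the work surface. World frame = base frame: x ahead of the robot, y to its left, z up, the work surface at z = 0. Lengths are in m, angles in degrees, forces in N, time in s.
With the tool pointing down it reaches from about 0.3 to 0.95 m from the base axis. Payload 3.1 kg.
Tool frame: the origin (TCP) lies between the finger pads; the fingertips stand 8 mm ahead of it and the grasp point (between the pads) lies 11 mm behind it; z points along the fingers, y is the direction in which the jaws open and shut (so a half turn about z gives the same grasp; the last joint's range is limited). The gripper opens to 85 mm and grips with 20 to 120 N. Pads are 22 mm wide; open, the fingers measure 114 mm over their backs; the gripper's body (76 mm by 85 mm) begins 54 mm behind the grasp point. The pads swing forward as they close: fully open they stand 13 mm farther back than shut.
Start: joints at [69.402, 17.653, 93.61, -0, 68.738, -3.994], TCP at [0.179, 0.599, 0.239] pointing down, gripper open.
Joint ranges: [-175.34, 175.34], [-45.06, 112.39], [2.9, 150.54], [-68.45, 248.45], [3.09, 151.38], [-168.51, 168.51]. Speed limits (degrees/s): [159.86, 159.86, 180, 180, 180, 180].

## Interface

Orientations are given as a 3x3 rotation matrix whose columns are the frame's x, y, z axes.
In Python, from bench import bot, vision gives the robot as it stands.
- The arm moves only by the tool arm_command, never from a script. Its argument "steps" is text: rows parted by semicolons, each of 7 numbers parted by spaces: the shift along the tool's x, y, z in m, then the turn, a rotation vector about the tool's x, y, z in rad, then the finger opening in m, from 0 to 0.0854. In form: tx ty tz rx ry rz jaw; .... A call has 1 to 8 rows; each row shifts and turns the commanded pose from where the row before left it, along the tool's axes as they then stand; what a row does not reach is not made up. A row lasts 1/12 s, in which the tool goes at most 41.7 mm and 7.16 degrees, less where a joint would pass 70% of its speed; a pose out of reach is approached as far as the arm can. A call is refused whole if a number of a shift passes 0.0417 or a number of a turn 0.125, either way. A call with a gripper value outside its range is refused whole. The fingers move at their own pace and stop on an object; "grip_force" is the grip in N (left out, the last holds). Time passes only in rows, so rows that do not move let the fingers close. It gives the time, the measured TCP pose, the force and the opening at its end, in the units of the state.
- bot.state(): the state, without advancing time (a new reading comes with each control period).
- vision.grab_frame(name): name is "side" or "top"; returns a dict with "frame" (400x640x3 uint8, red, green, blue), "mtx" (3x3 intrinsics, pixels), "pose" (4x4, takes a point from camera to world coordinates). Camera axes: x right, y up, looking along -z (the intrinsics and any distortion apply to the point x, -y, -z); pixel columns grow to the right and rows downward; lengths in m; the calibration is good to about 2 mm. A picture is of the moment at which its call begins. There is no depth.
- bot.hand_in(): hands the job in, once; it reports no verdict.
The state is a dict: "clock": time; "joints": joint angles; "qvel": joint speeds; "effort": joint torques, N m; "eef_pos": TCP position; "eef_rot": TCP orientation; "force": force on the tool from outside, world axes, zero at the start; "wrist_torque": the same for the moment, N m; "width": opening from 0.0 (shut) to 1.0 (fully open).
Only numpy, scipy, OpenCV 4.12 (cv2) and the standard library are available. Lean on these libraries where they do the work, as an engineer would, in place of code of your own. Each camera call takes 0.05 s, during which the arm holds its last target.

## Task

The orange food carton has been stacked between the two blue ones by mistake. Lift the upper blue carton off and clear of the stack, lay the orange carton flat on the floor of the red tote, and put the upper blue carton back, squarely on the other blue one, which stays where it is. Set the cartons down gently instead of dropping them, keep them right way up, and leave the tins, can, jars and bottle as they are.

Things in the scene. Friction and masses are not known exactly. Their poses are not given: they have to be found in the camera images.
- top_carton: The upper blue carton with white panels and a pale band at its +x end, 160 mm long (its x), 58 mm wide (its y), 48 mm high (its z), 0.28 to 0.56 kg, rigid and flat-faced. Origin: centre of its underside. It starts lying on the orange carton, roughly aligned with it (within about 6 mm and 0.1 rad).
- orange_carton: The orange carton with yellow panels and a yellow band at its +x end, 160 mm long (its x), 58 mm wide (its y), 48 mm high (its z), 0.28 to 0.56 kg, rigid and flat-faced. Origin: centre of its underside. It starts in the middle of the stack of three, on the lower blue carton, roughly aligned with it.
- bottom_carton: The lower blue carton, a twin of the upper one, 160 mm long (its x), 58 mm wide (its y), 48 mm high (its z), 0.28 to 0.56 kg, rigid and flat-faced. Origin: centre of its underside. It lies loose on the table, its x within 0.5 rad of the world's x, and is to stay there.
- tote: Red open tote fixed to the table, outside 240 mm (its x) by 300 mm (its y), 60 mm high; walls and floor 6 mm thick. Origin: centre of its underside, z up. Two tins stand in its +y end (y over 44 mm); the rest is empty. It stands across the centre line from the stack, either way round; the table between them, 0.5 m from the base and within 40 mm of the centre line on the stack's side, is free.
- tin_a: Loose bystander: a low round food tin with a green label, 84 mm in diameter, 35 mm high, standing in the tote beside its -x, +y corner. Origin: centre of its underside, z up.
- tin_b: Loose bystander: a low round food tin with a yellow label, 84 mm in diameter, 35 mm high, standing in the tote beside its +x, +y corner. Origin: centre of its underside, z up.
- red_can: Loose bystander: a food can with a red label, 75 mm in diameter, 82 mm high, standing on the table near the robot-side (-x) end of the stack, about 150 mm from the stack's centre. Origin: centre of its underside, z up.
- olive_jar: Loose bystander: a green glass jar with a red lid, 72 mm in diameter, 110 mm high, standing on the table beyond the free space. Origin: centre of its underside, z up.
- sauce_bottle: Loose bystander: an amber bottle with a green cap, 66 mm in diameter, 190 mm high, standing at the back of the table. Origin: centre of its underside, z up.
- pickle_jar: Loose bystander: a green glass jar with an orange lid, 76 mm in diameter, 130 mm high, standing at the back of the table. Origin: centre of its underside, z up.

How it is judged (in metres and radians):
On the way, in this order (a step that is already met when the one before it is completed fails the run):
1. the upper blue carton is off and clear of the stack, with the orange carton still on the lower one (horizontal distance between top_carton and orange_carton above 0.09 m and horizontal distance between orange_carton and bottom_carton below 0.03 m and z of orange_carton in the frame of bottom_carton below 0.054 m), for 0.2 s.
2. the orange carton lies flat on the floor of the tote (x of orange_carton in the frame of tote between -0.11 and 0.11 m and y of orange_carton in the frame of tote between -0.14 and 0.14 m and z of orange_carton in the frame of tote between 0 and 0.014 m and angle between orange_carton's own z axis and vertical below 0.1 rad), for 0.2 s.
At the end, for the whole second after the job is handed in: Orange carton flat on the tote floor, centre inside; upper blue carton on the lower one within 20 mm along, 15 mm across and 0.17 rad (either way round); lower one flat within 30 mm of its start; cartons level within 0.1 rad and at rest (all of step 2 and x of top_carton in the frame of bottom_carton between -0.02 and 0.02 m and y of top_carton in the frame of bottom_carton between -0.015 and 0.015 m and z of top_carton in the frame of bottom_carton between 0.043 and 0.053 m and angle between the x axis of top_carton and the x axis of bottom_carton, either way round below 0.17 rad and angle between each of top_carton, bottom_carton's own z axis and vertical below 0.1 rad and distance of bottom_carton from where it was at the start of the episode below 0.03 m and linear speed of each of orange_carton, top_carton, bottom_carton below 0.03 m/s and angular speed of each of orange_carton, top_carton, bottom_carton below 0.2 rad/s); the robot touches nothing.
It fails at once if a carton is tipped more than 45 degrees (angle between any of top_carton, orange_carton, bottom_carton's own z axis and vertical above 0.785 rad).
It fails at once if a carton is dropped: it falls freely, held by no finger, at over 0.6 m/s (a fall of about 2 cm) ((contact force between top_carton and the fingers below 0.1 N and linear speed of top_carton above 0.6 m/s) or (contact force between orange_carton and the fingers below 0.1 N and linear speed of orange_carton above 0.6 m/s)).
It fails at once if a bystander is moved more than 30 mm or knocked over (distance of any of tin_a, tin_b, red_can, olive_jar, sauce_bottle, pickle_jar from where it was at the start of the episode above 0.03 m or angle between any of tin_a, tin_b, red_can, olive_jar, sauce_bottle, pickle_jar's own z axis and vertical above 0.5 rad).
It also fails if it takes over 67 s, if anything falls off the work surface, if the arm or the gripper's body presses on something with over 40 N, if the wrist force passes 120 N, or if a joint passes its speed limit or range.

## Working session

There is one attempt and no reset: what is moved stays moved. The work goes in short steps, Python scripts to look and compute and a tool call to move; the robot and the scene stay as the last step left them, time stands still between calls to the robot, and variables do not carry over. Pictures are saved under pics/ and viewed, and the job is handed in when it is done.

Besides the shell and the picture viewer there is one more tool, called after "Emit:" as name(argument=value, ...) on one line, values as JSON. arm_command: Moves the arm, as the interface text tells. Its arguments: {"type":"object","properties":{"steps":{"type":"string"},"grip_force":{"type":"number"}},"required":["steps"]}

```bash
mkdir -p pics
python3 - <<'E'
from bench import bot, vision
import cv2
s=bot.state(); print(s)
for n in ("side","top"):
    f=vision.grab_frame(n); cv2.imwrite(f"pics/{n}0.png",f["frame"][:,:,::-1]); print({k:v for k,v in f.items() if k!="frame"})
E
```

```text
{'clock': 0.0, 'joints': array([ 6.94032314e+01,  1.77049397e+01,  9.36891563e+01,  8.93319462e-05,
        6.87391383e+01, -3.99351867e+00]), 'qvel': array([-0.04417704,  0.03031267,  0.02038281,  0.06470692,  0.0460767 ,
        0.04225711]), 'effort': array([-3.88080261e-04, -4.15269327e+01, -2.76657200e+01, -2.94808478e-04,
        1.04201873e-02,  7.21045495e-06]), 'eef_pos': array([0.17832961, 0.59817448, 0.23804538]), 'eef_rot': array([[-9.58306139e-01,  2.85742318e-01, -8.19401064e-04],
       [ 2.85743446e-01,  9.58303682e-01, -2.17622419e-03],
       [ 1.63395712e-04, -2.31962749e-03, -9.99997296e-01]]), 'force': array([0.15093148, 0.12197888, 1.05210208]), 'wrist_torque': array([-0.03158574,  0.00258568, -0.00753923]), 'width': 0.9986937295410304}
{'mtx': array([[486.23733428,   0.        , 317.96148545],
       [  0.        , 486.23733428, 191.96036816],
       [  0.        ,   0.        ,   1.        ]]), 'pose': array([[-0.99978905, -0.01200867, -0.01666253,  0.53863208],
       [-0.00476279, -0.65359864,  0.75682636,  0.97846712],
       [-0.01997908,  0.75674607,  0.65340357,  0.9325789 ],
       [ 0.        ,  0.        ,  0.        ,  1.        ]])}
{'mtx': array([[431.58619815,   0.        , 325.31533548],
       [  0.        , 431.58619815, 202.6193187 ],
       [  0.        ,   0.        ,   1.        ]]), 'pose': array([[ 0.02424235,  0.99802346, -0.05797821,  0.48731062],
       [-0.99934783,  0.02574542,  0.02531975,  0.04021999],
       [ 0.02676238,  0.05732659,  0.99799671,  1.35196562],
       [ 0.        ,  0.        ,  0.        ,  1.        ]])}
```

View pics/side0.png

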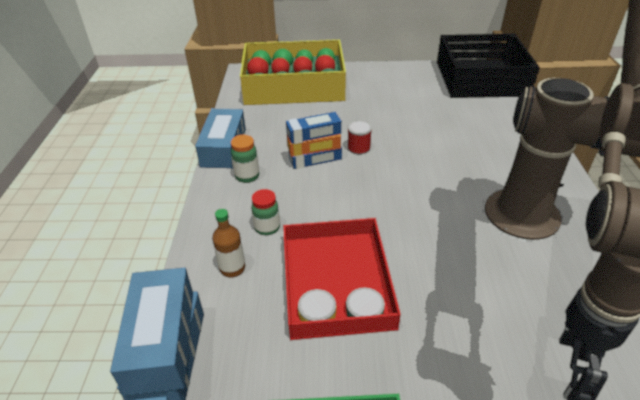

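View pics/top0.png

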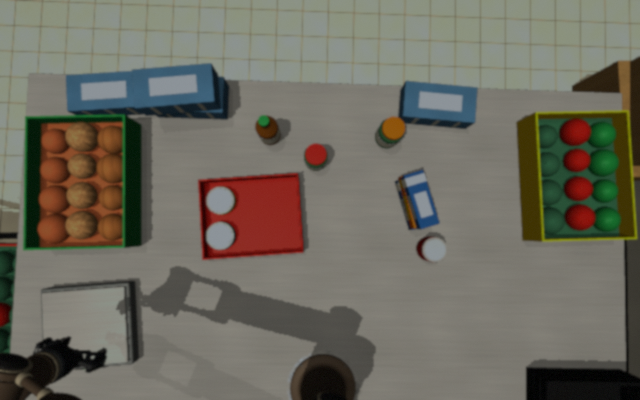

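The side view shows the stack at about (315,140), the red can at (360,137) and the tote at (340,275). The top view shows the stack at (420,198), the can at (432,248) and the tote at (252,216), with its tins at the left end. I'll enlarge the crops to mark corners.

Run:
```python
import cv2
a=cv2.imread("pics/top0.png"); b=cv2.imread("pics/side0.png")
cv2.imwrite("pics/c1.png",cv2.resize(a[155:275,380:480],None,fx=6,fy=5*1.0,interpolation=cv2.INTER_CUBIC)[:600])
cv2.imwrite("pics/c2.png",cv2.resize(b[100:180,270:390],None,fx=6,fy=6,interpolation=cv2.INTER_CUBIC))
cv2.imwrite("pics/c3.png",cv2.resize(a[160:270,190:320],None,fx=5,fy=5,interpolation=cv2.INTER_CUBIC))
```

```text
(no output)
```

View pics/c1.png

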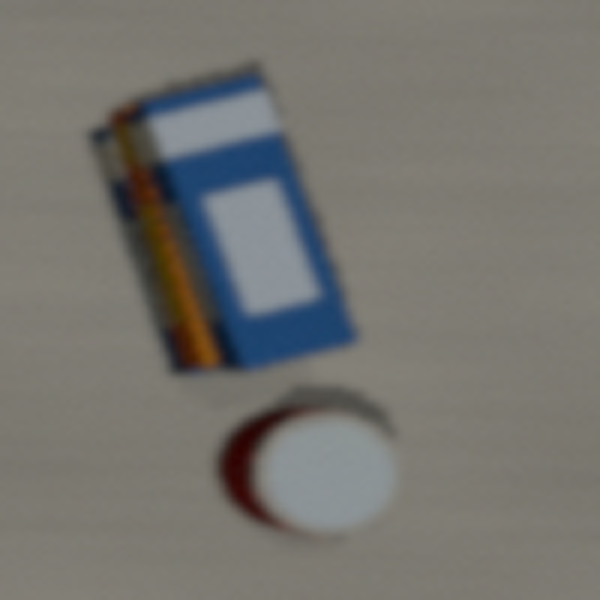

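View pics/c2.png

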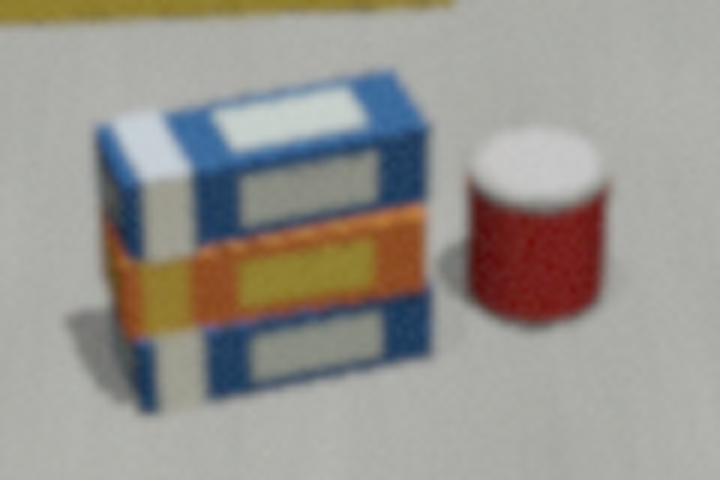

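View pics/c3.png

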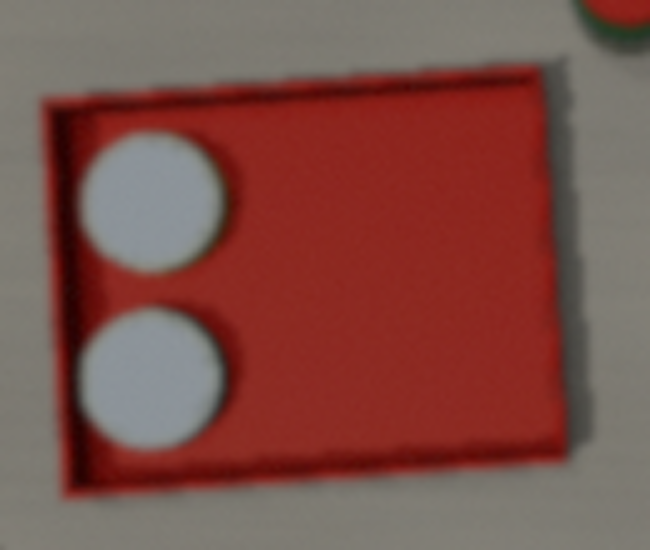

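```bash
cat > h.py <<'E'
import numpy as np
from scipy.optimize import least_squares
def proj(P,f):
    P=np.atleast_2d(P); T=np.linalg.inv(f["pose"]); c=P@T[:3,:3].T+T[:3,3]
    x=c[:,0]/-c[:,2]; y=-c[:,1]/-c[:,2]; K=f["mtx"]
    return np.c_[K[0,0]*x+K[0,2],K[1,1]*y+K[1,2]]
def ray(u,v,z,f):
    K=f["mtx"]; d=f["pose"][:3,:3]@np.array([(u-K[0,2])/K[0,0],-(v-K[1,2])/K[1,1],-1.]); o=f["pose"][:3,3]
    return o+d*(z-o[2])/d[2]
def fit(obs,p0,half=(.08,.029)):
    # obs: list (sx,sy,z,u,v,frame); p=x,y,yaw
    def r(p):
        c,s=np.cos(p[2]),np.sin(p[2]); out=[]
        for sx,sy,z,u,v,f in obs:
            X,Y=sx*half[0],sy*half[1]
            out.append(proj([p[0]+c*X-s*Y,p[1]+s*X+c*Y,z],f)[0]-[u,v])
        return np.ravel(out)
    q=least_squares(r,p0,loss='soft_l1'); return q.x, r(q.x).reshape(-1,2)
def cr(lst,x0,y0,fx,fy,f):
    return [(sx,sy,z,x0-.5+(u+.5)/fx,y0-.5+(v+.5)/fy,f) for sx,sy,z,u,v in lst]
E
python3 - <<'E'
from h import *; from bench import vision
T=vision.grab_frame("top");S=vision.grab_frame("side")
t=lambda l:cr(l,380,155,6,5,T); s=lambda l:cr(l,270,100,6,6,S)
np.set_printoptions(precision=4,suppress=True)
for n,tt,ss in [("top",[(1,1,.144,140,98),(1,-1,.144,262,75),(-1,-1,.144,357,340),(-1,1,.144,240,367)],
 [(1,1,.144,140,183),(1,-1,.144,98,125),(-1,1,.144,430,128),(-1,-1,.144,393,72),(1,1,.096,137,262),(-1,1,.096,425,205)]),
 ("orange",[(1,1,.096,112,112),(-1,1,.096,218,367)],[(-1,1,.096,425,208),(1,1,.048,128,338),(-1,1,.048,425,295)]),
 ("bottom",[(1,1,.048,92,132),(-1,1,.048,175,372)],[(-1,1,.048,430,292),(1,1,0,150,412),(-1,1,0,430,355),(1,1,.048,133,338)])]:
  for o in (t(tt)+s(ss),t(tt),s(ss)):
    p,r=fit(o,[.5,-.2,.3]); print(n,p[:2],np.degrees(p[2]),np.abs(r).max())
x=[(1,-1)]
to=cr([(1,1,.06,42,102),(1,-1,.06,543,66),(-1,-1,.06,569,460),(-1,1,.06,66,496)],190,160,5,5,T)
p,r=fit(to,[.5,.2,0],(.12,.15)); print("tote",p,np.degrees(p[2]),r)
for u,v,z in [(152,202,.041),(152,378,.041)]: print("tin",ray(190-.4+u/5,160-.4+v/5,z,T))
print("can",ray(380-.4+327/6,155-.4+472/5,.082,T))
for u,v,z in [(316,154,.11),(392,129,.13),(266,122,.19)]: print(ray(u,v,z,T))
E
```

```text
top [ 0.5748 -0.2615] 17.704328139162257 3.152557008716542
top [ 0.5762 -0.2608] 17.452512581137643 1.0291355789591137
top [ 0.5728 -0.2634] 18.8260295629951 2.1202056752443355
orange [ 0.5773 -0.2589] 19.032380371521484 2.0697718945847328
orange [ 0.5769 -0.2585] 19.995110589265778 0.3416769941903226
orange [ 0.5765 -0.2633] 14.700333688014709 1.1004017621017965
bottom [ 0.5727 -0.2574] 17.105006138621082 1.9908325045163906
bottom [ 0.5704 -0.2534] 16.638158251603738 1.3827807022886702
bottom [ 0.5729 -0.2654] 16.208207231494153 1.888202559142485
tote [0.518  0.2287 0.0972] 5.566651226063529 [[-0.1306 -0.9009]
 [ 0.0551 -0.6363]
 [ 0.4478  0.5584]
 [-0.3412  0.946 ]]
tin [0.5632 0.3257 0.041 ]
tin [0.4571 0.3217 0.041 ]
can [ 0.4324 -0.3163  0.082 ]
[0.7    0.0392 0.11  ]
[ 0.7753 -0.1775  0.13  ]
[0.77   0.1772 0.19  ]
```

```bash
cat > plan.py <<'E'
import sys; from h import *; from bench import bot
from scipy.spatial.transform import Rotation as Ro
def plan(pts,jaw,base=None):
    """pts: list (x,y,z,yawdeg,nrows)"""
    s=bot.state(); p=np.array(s["eef_pos"]); R=np.array(s["eef_rot"])
    print("at",p.round(4),"yaw",np.degrees(np.arctan2(R[1,0],R[0,0])).round(2),"tilt",R[:2,2].round(4),"t",s["clock"],"F",s["force"].round(1),"w",round(s["width"]*85.4,1))
    rows=[]
    for x,y,z,yw,n in pts:
        c,si=np.cos(np.radians(yw)),np.sin(np.radians(yw)); Rt=np.array([[c,si,0],[si,-c,0],[0,0,-1.]])
        t=np.array([x,y,z]); rv=Ro.from_matrix(R.T@Rt).as_rotvec()/n
        for i in range(n):
            d=(t-p)/(n-i); l=np.round(R.T@d,4); w=np.round(Ro.from_matrix(R.T@Rt).as_rotvec()/(n-i),3)
            p=p+R@l; R=R@Ro.from_rotvec(w).as_matrix(); rows.append(np.r_[l,w])
    m=np.abs(rows); print("max",m[:,:3].max(),m[:,3:].max())
    for i,r in enumerate(rows):
        print(" ".join("%g"%(v+0) for v in r),jaw,end=";\n" if i%8==7 else "; ")
    print()
if __name__=="__main__":
    plan([tuple(float(v) if k<4 else int(v) for k,v in enumerate(a.split(","))) for a in sys.argv[2:]],sys.argv[1])
E
python3 plan.py 0.0854 .575,-.261,.215,17.5,32
```

```text
at [0.1784 0.5985 0.2385] yaw 163.4 tilt [-0.0005 -0.0014] t 0.2 F [ 0.1 -0.8 -0.6] w 85.2
max 0.0296 0.08
-0.0196 -0.0222 0.0008 0 0 0.08 0.0854; -0.0213 -0.0206 0.0008 0 0 0.08 0.0854; -0.0228 -0.0188 0.0008 0 0 0.08 0.0854; -0.0243 -0.0169 0.0008 0 0 0.08 0.0854; -0.0255 -0.0149 0.0008 0 0 0.08 0.0854; -0.0266 -0.0128 0.0008 0 0 0.079 0.0854; -0.0276 -0.0107 0.0008 0 0 0.08 0.0854; -0.0283 -0.0085 0.0008 0 0 0.079 0.0854;
-0.0289 -0.0062 0.0008 0 0 0.08 0.0854; -0.0293 -0.0039 0.0008 0 0 0.079 0.0854; -0.0295 -0.0015 0.0007 0 0 0.08 0.0854; -0.0296 0.0008 0.0008 0 0 0.079 0.0854; -0.0294 0.0032 0.0007 0 0 0.08 0.0854; -0.0291 0.0055 0.0008 0 0 0.079 0.0854; -0.0285 0.0078 0.0007 0 0 0.08 0.0854; -0.0278 0.01 0.0008 0 0 0.079 0.0854;
-0.0269 0.0122 0.0007 0 0 0.08 0.0854; -0.0259 0.0143 0.0008 0 0 0.079 0.0854; -0.0247 0.0163 0.0007 0 0 0.08 0.0854; -0.0233 0.0182 0.0008 0 0 0.079 0.0854; -0.0218 0.02 0.0007 0 0 0.08 0.0854; -0.0201 0.0217 0.0008 0 0 0.079 0.0854; -0.0183 0.0232 0.0007 0 0 0.08 0.0854; -0.0164 0.0246 0.0008 0 0 0.079 0.0854;
-0.0144 0.0259 0.0007 0 0 0.08 0.0854; -0.0123 0.0269 0.0008 0 0 0.079 0.0854; -0.0102 0.0278 0.0007 0 0 0.08 0.0854; -0.0079 0.0285 0.0008 0 0 0.079 0.0854; -0.0056 0.0291 0.0007 0 0 0.08 0.0854; -0.0033 0.0294 0.0008 0 0 0.079 0.0854; -0.0009 0.0296 0.0007 0.001 0 0.08 0.0854; 0.0014 0.0296 0.0007 0 0.001 0.079 0.0854;
```

Emit:
arm_command(steps="-0.020 -0.022 0 0 0 0.08 0.0854; -0.021 -0.021 0 0 0 0.08 0.0854; -0.023 -0.019 0 0 0 0.08 0.0854; -0.024 -0.017 0 0 0 0.08 0.0854; -0.026 -0.015 0 0 0 0.08 0.0854; -0.027 -0.013 0 0 0 0.08 0.0854; -0.028 -0.011 0 0 0 0.08 0.0854; -0.028 -0.009 0 0 0 0.08 0.0854")

```text
clock: 0.87
eef_pos: [0.2778, 0.3808, 0.2392]
eef_rot: [[-0.595, 0.804, 0.0], [0.804, 0.595, -0.0], [-0.0, 0.0, -1.0]]
force: [1.0, 1.0, -0.1]
width: 0.999
```

Emit:
arm_command(steps="-0.029 -0.006 0 0 0 0.08 0.0854; -0.029 -0.004 0 0 0 0.08 0.0854; -0.030 -0.002 0 0 0 0.08 0.0854; -0.030 0.001 0 0 0 0.08 0.0854; -0.029 0.003 0 0 0 0.08 0.0854; -0.029 0.006 0 0 0 0.08 0.0854; -0.028 0.008 0 0 0 0.08 0.0854; -0.028 0.010 0 0 0 0.08 0.0854")

```text
clock: 1.53
eef_pos: [0.3764, 0.166, 0.2393]
eef_rot: [[0.003, 1.0, 0.0], [1.0, -0.003, 0.0], [0.0, 0.0, -1.0]]
force: [0.8, 0.4, 0.5]
width: 0.997
```

Emit:
arm_command(steps="-0.027 0.012 0 0 0 0.08 0.0854; -0.026 0.014 0 0 0 0.08 0.0854; -0.025 0.016 0 0 0 0.08 0.0854; -0.023 0.018 0 0 0 0.08 0.0854; -0.022 0.020 0 0 0 0.08 0.0854; -0.020 0.022 0 0 0 0.08 0.0854; -0.018 0.023 0 0 0 0.08 0.0854; -0.016 0.025 0 0 0 0.08 0.0854")

```text
clock: 2.2
eef_pos: [0.4736, -0.0495, 0.2392]
eef_rot: [[0.6, 0.8, -0.0], [0.8, -0.6, 0.0], [0.0, -0.0, -1.0]]
force: [0.5, -0.2, -0.2]
width: 0.999
```

```bash
python3 plan.py 0.0854 .575,-.261,.215,17.5,8
```

```text
at [ 0.4736 -0.0495  0.2392] yaw 53.14 tilt [-0.      0.0001] t 2.2 F [ 0.5 -0.2 -0.2] w 85.3
max 0.0293 0.078
-0.0135 0.026 0.003 0 0 0.078 0.0854; -0.0115 0.027 0.003 0 0 0.078 0.0854; -0.0094 0.0278 0.003 0 0 0.078 0.0854; -0.0071 0.0284 0.003 0 0 0.078 0.0854; -0.0049 0.0289 0.003 0 0 0.078 0.0854; -0.0027 0.0292 0.0031 0 0 0.077 0.0854; -0.0004 0.0293 0.003 0 0 0.078 0.0854; 0.0019 0.0293 0.0031 0 0 0.077 0.0854;
```

Emit:
arm_command(steps="-0.0135 0.026 0.003 0 0 0.078 0.0854; -0.0115 0.027 0.003 0 0 0.078 0.0854; -0.0095 0.028 0.003 0 0 0.078 0.0854; -0.007 0.0285 0.003 0 0 0.078 0.0854; -0.005 0.029 0.003 0 0 0.078 0.0854; -0.0025 0.029 0.003 0 0 0.078 0.0854; -0.0005 0.0295 0.003 0 0 0.077 0.0854; 0.002 0.029 0.003 0 0 0.077 0.0854")

```text
clock: 2.87
eef_pos: [0.5762, -0.2605, 0.2147]
eef_rot: [[0.954, 0.301, -0.001], [0.301, -0.954, 0.0], [-0.0, -0.0, -1.0]]
force: [0.2, -0.6, 0.1]
width: 1.0
```

```bash
python3 plan.py 0.0854 .575,-.261,.112,17.5,8
python3 - <<'E'
from bench import vision; import cv2
T=vision.grab_frame("top")["frame"][:,:,::-1]; S=vision.grab_frame("side")["frame"][:,:,::-1]
cv2.imwrite("pics/d1.png",cv2.resize(T[155:275,370:490],None,fx=5,fy=5,interpolation=3))
cv2.imwrite("pics/d2.png",cv2.resize(S[60:180,260:420],None,fx=5,fy=5,interpolation=3))
E
```

```text
at [ 0.5762 -0.2605  0.2147] yaw 17.52 tilt [-0.0005  0.0003] t 2.8667 F [ 0.2 -0.6  0.1] w 85.4
max 0.0129 0.0
-0.0002 0 0.0128 0 0 0 0.0854; -0.0001 0 0.0128 0 0 0 0.0854; -0.0002 0 0.0129 0 0 0 0.0854; -0.0001 0 0.0128 0 0 0 0.0854; -0.0002 0 0.0129 0 0 0 0.0854; -0.0001 0 0.0128 0 0 0 0.0854; -0.0002 0.0001 0.0129 0 0 0 0.0854; -0.0001 0 0.0128 0 0 0 0.0854;
```

View pics/d1.png

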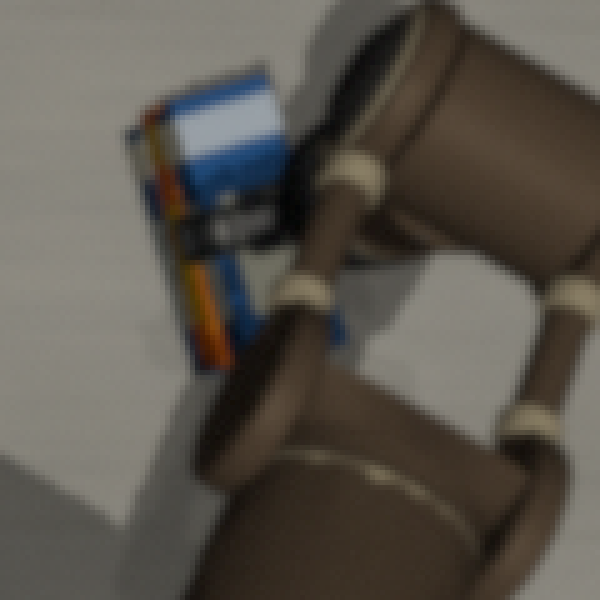

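View pics/d2.png

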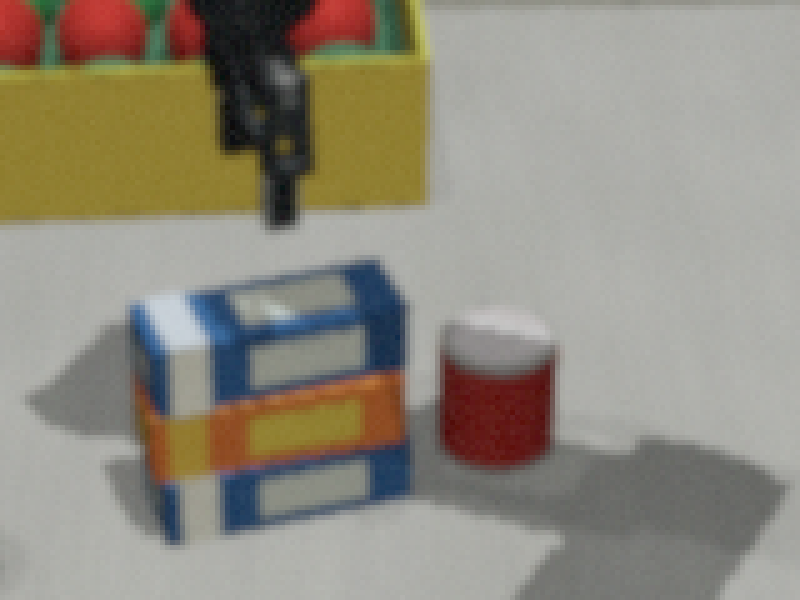

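The top view has the gripper over the carton near crop pixel (240,225), square to it. In the side view the finger hangs at (280,220), above the top face. I'm descending now.

Emit:
arm_command(steps="0 0 0.015 0 0 0 0.0854; 0 0 0.015 0 0 0 0.0854; 0 0 0.015 0 0 0 0.0854; 0 0 0.015 0 0 0 0.0854; 0 0 0.015 0 0 0 0.0854; 0 0 0.015 0 0 0 0.0854; 0 0 0.012 0 0 0 0.0854; 0 0 0 0 0 0 0.0854")

```text
clock: 3.63
eef_pos: [0.5734, -0.2574, 0.11]
eef_rot: [[0.952, 0.306, -0.006], [0.306, -0.952, 0.003], [-0.004, -0.005, -1.0]]
force: [0.1, 1.5, -0.6]
width: 0.997
```

Emit:
arm_command(steps="0 0 0 0 0 0 0.050; 0 0 0 0 0 0 0.050; 0 0 0 0 0 0 0.050; 0 0 0 0 0 0 0.050; 0 0 0 0 0 0 0.050; 0 0 0 0 0 0 0.050", grip_force=60)

```text
clock: 4.13
eef_pos: [0.5773, -0.2601, 0.115]
eef_rot: [[0.952, 0.305, 0.003], [0.305, -0.952, -0.002], [0.003, 0.003, -1.0]]
force: [1.1, -2.2, 4.1]
width: 0.67
```

Run:
```python
from bench import vision,bot; import cv2
print(bot.state()["width"]*85.4)
S=vision.grab_frame("side")["frame"][:,:,::-1]
cv2.imwrite("pics/e2.png",cv2.resize(S[60:180,260:420],None,fx=5,fy=5,interpolation=3))
```

```text
57.20160895392479
```

View pics/e2.png

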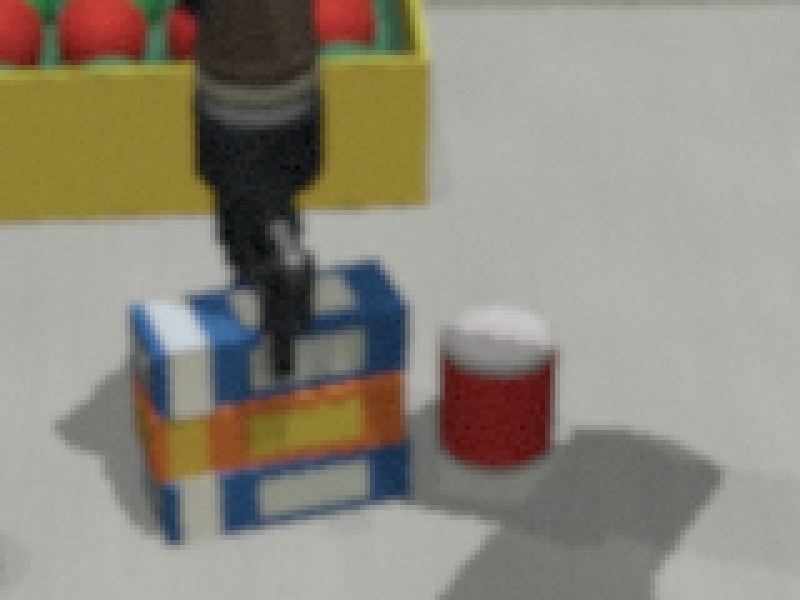

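The side view shows the fingertip at about (285,375) on the blue carton's side, just above the orange, with the opening at 57 mm, so it is gripped. I'm lifting it.

Emit:
arm_command(steps="0 0 -0.006 0 0 0 0.050; 0 0 -0.010 0 0 0 0.050; 0 0 -0.015 0 0 0 0.050; 0 0 -0.015 0 0 0 0.050; 0 0 -0.015 0 0 0 0.050; 0 0 -0.015 0 0 0 0.050; 0 0 0 0 0 0 0.050; 0 0 0 0 0 0 0.050")

```text
clock: 4.85
eef_pos: [0.5757, -0.2588, 0.1893]
eef_rot: [[0.952, 0.305, -0.0], [0.305, -0.952, 0.0], [-0.0, -0.0, -1.0]]
force: [1.0, -0.2, -4.4]
width: 0.671
```

```bash
python3 plan.py 0.05 .5,-.03,.188,0,14
python3 - <<'E'
from bench import vision,bot; import cv2
S=vision.grab_frame("side")["frame"][:,:,::-1]
cv2.imwrite("pics/f2.png",cv2.resize(S[60:180,260:420],None,fx=5,fy=5,interpolation=3))
E
```

```text
at [ 0.5757 -0.2588  0.1893] yaw 17.75 tilt [-0.0001  0.0004] t 4.85 F [ 1.  -0.2 -4.4] w 57.3
max 0.0172 0.023
-0.0002 -0.0172 0.0001 0 0 0.022 0.05; -0.0005 -0.0172 0.0001 0 0 0.022 0.05; -0.0009 -0.0172 0.0001 0 0 0.022 0.05; -0.0013 -0.0172 0.0001 0 0 0.022 0.05; -0.0017 -0.0171 0.0001 0 0 0.022 0.05; -0.0021 -0.0171 0.0001 0 0 0.022 0.05; -0.0024 -0.017 0.0001 0 0 0.022 0.05; -0.0028 -0.017 0.0001 0 0 0.022 0.05;
-0.0032 -0.0169 0.0001 0 0 0.022 0.05; -0.0035 -0.0168 0.0001 0 0 0.022 0.05; -0.0039 -0.0168 0.0001 0 0 0.022 0.05; -0.0043 -0.0167 0.0001 0 0 0.023 0.05; -0.0047 -0.0166 0.0001 0 0 0.022 0.05; -0.005 -0.0164 0.0001 0 0 0.023 0.05;
```

View pics/f2.png

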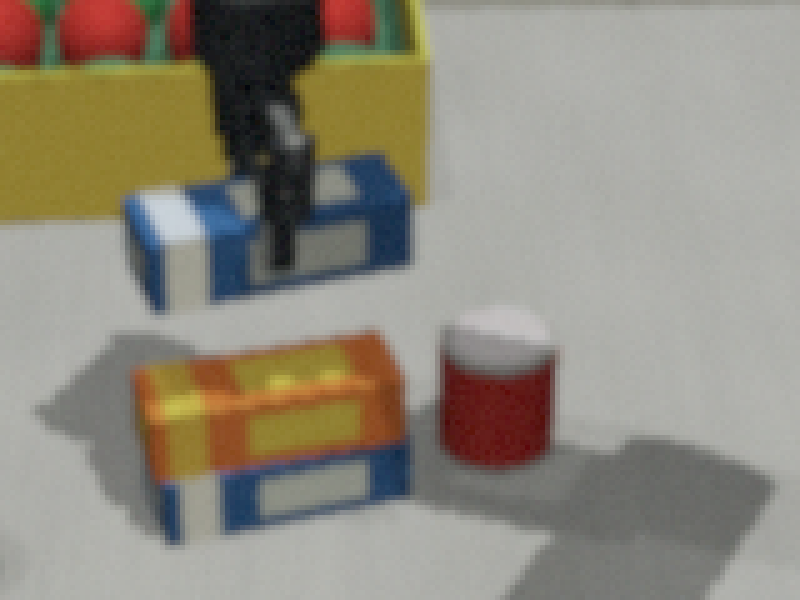

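The side view shows the upper carton raised and level at (265,235), with the orange still on the lower blue. I'm moving it to the free area.

Emit:
arm_command(steps="0 -0.017 0 0 0 0.022 0.05; -0.0005 -0.017 0 0 0 0.022 0.05; -0.001 -0.017 0 0 0 0.022 0.05; -0.0015 -0.017 0 0 0 0.022 0.05; -0.0015 -0.017 0 0 0 0.022 0.05; -0.002 -0.017 0 0 0 0.022 0.05; -0.0025 -0.017 0 0 0 0.022 0.05")

```text
clock: 5.48
eef_pos: [0.5364, -0.1443, 0.187]
eef_rot: [[0.988, 0.154, -0.004], [0.154, -0.988, 0.002], [-0.004, -0.002, -1.0]]
force: [-0.4, -0.9, -4.7]
width: 0.668
```

Emit:
arm_command(steps="-0.003 -0.017 0 0 0 0.022 0.05; -0.003 -0.017 0.004 0 0 0.022 0.05; -0.0035 -0.017 0.010 0 0 0.022 0.05; -0.004 -0.017 0.014 0 0 0.022 0.05; -0.004 -0.017 0.014 0 0 0.022 0.05; -0.0045 -0.0165 0.014 0 0 0.022 0.05; -0.005 -0.0165 0.014 0 0 0.022 0.05; 0 0 0.014 0 0 0 0.05")

```text
clock: 6.15
eef_pos: [0.4971, -0.0275, 0.1025]
eef_rot: [[1.0, 0.003, -0.007], [0.003, -1.0, 0.003], [-0.007, -0.003, -1.0]]
force: [-1.6, 0.6, -5.2]
width: 0.671
```

```bash
python3 plan.py 0.05 .5,-.03,.020,0,8
```

```text
at [ 0.4971 -0.0275  0.1025] yaw 0.15 tilt [-0.0066  0.0026] t 6.15 F [-1.6  0.6 -5.2] w 57.3
max 0.0104 0.001
0.0004 0.0003 0.0103 0 0.001 0 0.05; 0.0004 0.0003 0.0103 0 0.001 0 0.05; 0.0004 0.0004 0.0103 0 0.001 0 0.05; 0.0004 0.0003 0.0103 -0.001 0.001 0.001 0.05; 0.0004 0.0003 0.0103 0 0.001 0 0.05; 0.0004 0.0004 0.0103 -0.001 0.001 0.001 0.05; 0.0004 0.0003 0.0104 0 0 0 0.05; 0.0004 0.0003 0.0103 -0.001 0.001 0.001 0.05;
```

Emit:
arm_command(steps="0 0 0.014 0 0 0 0.05; 0 0 0.014 0 0 0 0.05; 0 0 0.014 0 0 0 0.05; 0 0 0.014 0 0 0 0.05; 0 0 0.012 0 0 0 0.05; 0 0 0.008 0 0 0 0.05; 0 0 0.004 0 0 0 0.05; 0 0 0 0 0 0 0.05")

```text
clock: 6.82
eef_pos: [0.4997, -0.0304, 0.024]
eef_rot: [[1.0, 0.002, -0.003], [0.002, -1.0, 0.0], [-0.003, -0.0, -1.0]]
force: [0.5, 0.6, -5.7]
width: 0.672
```

Emit:
arm_command(steps="0 0 0.002 0 0 0 0.05; 0 0 0.002 0 0 0 0.05; 0 0 0.002 0 0 0 0.05; 0 0 0 0 0 0 0.05; 0 0 0 0 0 0 0.05")

```text
clock: 7.23
eef_pos: [0.5012, -0.0306, 0.0196]
eef_rot: [[1.0, 0.002, 0.0], [0.002, -1.0, -0.0], [0.0, 0.0, -1.0]]
force: [0.0, 0.6, -4.9]
width: 0.665
```

Emit:
arm_command(steps="0 0 0.001 0 0 0 0.05; 0 0 0.001 0 0 0 0.05; 0 0 0 0 0 0 0.05; 0 0 0 0 0 0 0.05")

```text
clock: 7.57
eef_pos: [0.5014, -0.0306, 0.0189]
eef_rot: [[1.0, 0.002, 0.0], [0.002, -1.0, 0.0], [0.0, -0.0, -1.0]]
force: [-3.6, 0.7, 7.3]
width: 0.671
```

Emit:
arm_command(steps="0 0 0.001 0 0 0 0.05; 0 0 0 0 0 0 0.05; 0 0 0 0 0 0 0.05")

```text
clock: 7.82
eef_pos: [0.5014, -0.0306, 0.0189]
eef_rot: [[1.0, 0.002, -0.0], [0.002, -1.0, 0.0], [-0.0, -0.0, -1.0]]
force: [-7.3, 0.2, 15.1]
width: 0.673
```

Emit:
arm_command(steps="0 0 -0.001 0 0 0 0.05; 0 0 0 0 0 0 0.0854; 0 0 0 0 0 0 0.0854; 0 0 0 0 0 0 0.0854; 0 0 0 0 0 0 0.0854; 0 0 -0.010 0 0 0 0.0854; 0 0 -0.020 0 0 0 0.0854; 0 0 -0.030 0 0 0 0.0854")

```text
clock: 8.48
eef_pos: [0.4984, -0.0302, 0.0759]
eef_rot: [[1.0, 0.002, -0.006], [0.002, -1.0, 0.001], [-0.006, -0.001, -1.0]]
force: [-0.2, 0.5, -0.3]
width: 1.0
```

Emit:
arm_command(steps="0 0 -0.035 0 0 0 0.0854; 0 0 -0.035 0 0 0 0.0854; 0 0 -0.035 0 0 0 0.0854; 0 0 0 0 0 0 0.0854")

```text
clock: 8.82
eef_pos: [0.5067, -0.0313, 0.1908]
eef_rot: [[1.0, 0.002, 0.015], [0.002, -1.0, -0.002], [0.015, 0.002, -1.0]]
force: [0.2, -0.9, 0.5]
width: 0.994
```

Run:
```python
from bench import vision,bot; import cv2
s=bot.state(); print(s["eef_pos"],s["width"])
T=vision.grab_frame("top")["frame"][:,:,::-1]; S=vision.grab_frame("side")["frame"][:,:,::-1]
cv2.imwrite("pics/g1.png",cv2.resize(T[155:275,370:490],None,fx=5,fy=5,interpolation=3))
cv2.imwrite("pics/g2.png",cv2.resize(S[100:240,270:430],None,fx=4,fy=4,interpolation=3))
```

```text
[ 0.50672096 -0.03133517  0.19075877] 0.9938959129250436
```

View pics/g1.png

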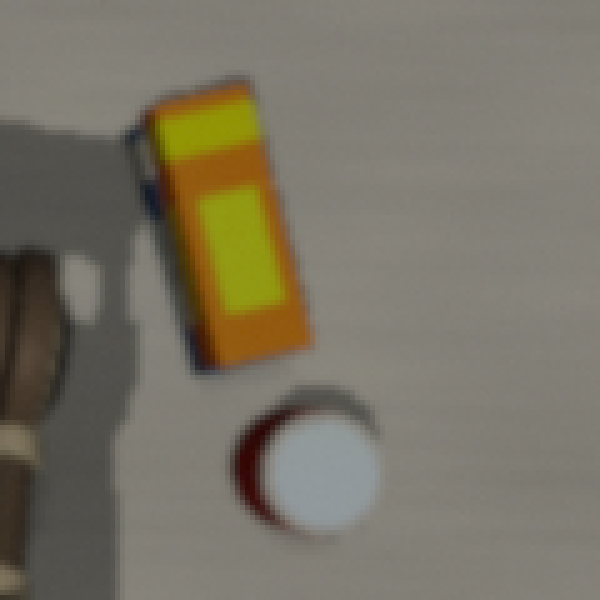

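View pics/g2.png

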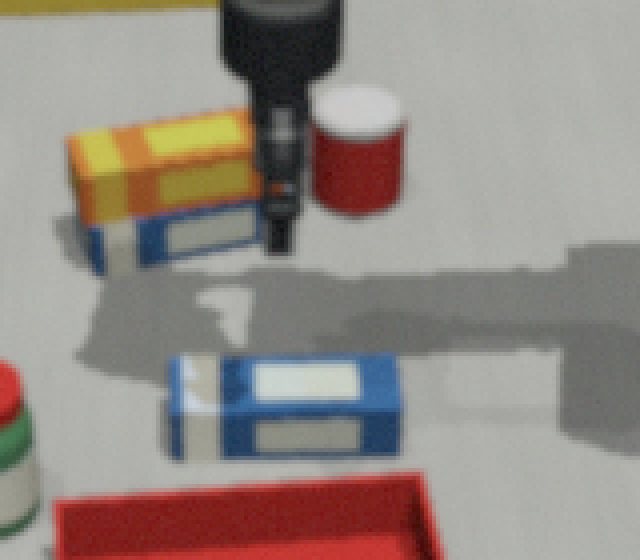

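The top view shows the orange carton's top face with corners near (148,115), (248,85), (313,345) and (218,367). The side view shows the upper blue carton flat on the table at (285,405). I'll fit the orange pose next.

```bash
python3 - <<'E'
from h import *; from bench import vision
T=vision.grab_frame("top")
o=cr([(1,1,.096,148,113),(1,-1,.096,248,84),(-1,-1,.096,313,344),(-1,1,.096,216,368)],370,155,5,5,T)
p,r=fit(o,[.57,-.26,.3]); print(p,np.degrees(p[2]),r.round(2).tolist())
b=cr([(1,1,.048,127,135),(-1,1,.048,198,373)],370,155,5,5,T)
p,r=fit(b,[.57,-.26,.3]); print("bot",p,np.degrees(p[2]),r.round(2).tolist())
E
python3 plan.py .0854 .574,-.258,.17,17.5,12
```

```text
[ 0.57522345 -0.2569219   0.26716078] 15.307185013092289 [[0.3, -1.36], [-0.73, -0.21], [-0.01, 0.59], [0.33, 0.56]]
bot [ 0.56946457 -0.25421111  0.29827164] 17.08970598678372 [[-0.24, -1.54], [0.24, 1.47]]
at [ 0.5009 -0.0305  0.1829] yaw 0.1 tilt [ 0.001  -0.0001] t 8.9667 F [-1.   0.4 -0.3] w 85.2
max 0.0199 0.026
0.0061 0.019 0.0011 0 0 -0.025 .0854; 0.0056 0.0191 0.0011 0 0 -0.025 .0854; 0.0051 0.0192 0.0011 0 0 -0.025 .0854; 0.0046 0.0194 0.0011 0 0 -0.025 .0854; 0.0041 0.0195 0.0011 0 0 -0.025 .0854; 0.0036 0.0196 0.0011 0 0 -0.026 .0854; 0.0031 0.0197 0.0011 0 0 -0.025 .0854; 0.0026 0.0197 0.0011 0 0 -0.026 .0854;
0.0021 0.0198 0.001 0 0 -0.025 .0854; 0.0017 0.0198 0.0011 0 0 -0.026 .0854; 0.0011 0.0199 0.001 0 0 -0.025 .0854; 0.0007 0.0199 0.0011 0 -0.001 -0.026 .0854;
```

Emit:
arm_command(steps="0.006 0.019 0 0 0 -0.023 0.0854; 0.0055 0.019 0 0 0 -0.023 0.0854; 0.005 0.019 0 0 0 -0.023 0.0854; 0.005 0.0195 0 0 0 -0.023 0.0854; 0.0045 0.0195 0 0 0 -0.023 0.0854; 0.004 0.0195 0 0 0 -0.023 0.0854; 0.0035 0.0195 0 0 0 -0.023 0.0854; 0.003 0.0195 0 0 0 -0.023 0.0854")

```text
clock: 9.63
eef_pos: [0.5484, -0.1819, 0.1794]
eef_rot: [[0.983, 0.186, -0.005], [0.186, -0.983, 0.002], [-0.005, -0.003, -1.0]]
force: [0.5, -0.0, -0.0]
width: 1.002
```

```bash
python3 plan.py .0854 .5745,-.2575,.17,16,4
```

```text
at [ 0.5484 -0.1819  0.1794] yaw 10.7 tilt [-0.0051  0.0022] t 9.6333 F [ 0.5 -0.  -0. ] w 85.5
max 0.02 0.023
0.0029 0.0198 0.0023 -0.001 0.001 -0.023 .0854; 0.0024 0.0198 0.0023 -0.001 0.001 -0.023 .0854; 0.002 0.0199 0.0023 -0.001 0.001 -0.023 .0854; 0.0016 0.02 0.0023 0 0.001 -0.023 .0854;
```

Emit:
arm_command(steps="0.003 0.0195 0 0 0 -0.023 0.0854; 0.0025 0.0195 0 0 0 -0.023 0.0854; 0.002 0.0195 0 0 0 -0.023 0.0854; 0.0015 0.0195 0 0 0 -0.023 0.0854; 0 0 0 0 0 0 0.0854; 0 0 0 0 0 0 0.0854; 0 0 0 0 0 0 0.0854")

```text
clock: 10.22
eef_pos: [0.5744, -0.2547, 0.1801]
eef_rot: [[0.962, 0.274, -0.004], [0.274, -0.962, 0.003], [-0.003, -0.004, -1.0]]
force: [-0.2, -0.2, 0.6]
width: 1.004
```

```bash
python3 plan.py .0854 .5745,-.2575,.066,16,8
```

```text
at [ 0.5744 -0.2547  0.1801] yaw 15.88 tilt [-0.0039  0.0026] t 10.2167 F [-0.2 -0.2  0.6] w 85.8
max 0.0143 0.001
0 0.0004 0.0143 0 0 0 .0854; 0 0.0004 0.0143 -0.001 0 0 .0854; -0.0001 0.0004 0.0143 0 0 0 .0854; 0 0.0004 0.0142 -0.001 0.001 0 .0854; -0.0001 0.0003 0.0143 0 0 -0.001 .0854; -0.0001 0.0004 0.0142 -0.001 0.001 0 .0854; -0.0001 0.0003 0.0143 0 0 -0.001 .0854; 0 0.0003 0.0142 -0.001 0.001 0 .0854;
```

Emit:
arm_command(steps="0 0 0.015 0 0 0 0.0854; 0 0.001 0.018 0 0 0 0.0854; 0 0.001 0.018 0 0 0 0.0854; 0 0 0.018 0 0 0 0.0854; 0 0 0.018 0 0 0 0.0854; 0 0 0.016 0 0 0 0.0854; 0 0 0.010 0 0 0 0.0854; 0 0 0 0 0 0 0.0854")

```text
clock: 10.88
eef_pos: [0.5737, -0.2554, 0.066]
eef_rot: [[0.961, 0.275, -0.006], [0.275, -0.961, 0.003], [-0.005, -0.005, -1.0]]
force: [-1.5, 0.5, -0.8]
width: 1.0
```

Emit:
arm_command(steps="0 0 0 0 0 0 0.050; 0 0 0 0 0 0 0.050; 0 0 0 0 0 0 0.050; 0 0 0 0 0 0 0.050; 0 0 0 0 0 0 0.050; 0 0 0 0 0 0 0.050", grip_force=60)

```text
clock: 11.38
eef_pos: [0.5779, -0.2585, 0.0711]
eef_rot: [[0.962, 0.274, 0.003], [0.274, -0.962, -0.001], [0.003, 0.002, -1.0]]
force: [1.1, -0.6, 5.8]
width: 0.667
```

Run:
```python
from bench import vision,bot; import cv2
s=bot.state(); print(s["eef_pos"],s["width"]*85.4)
S=vision.grab_frame("side")["frame"][:,:,::-1]
cv2.imwrite("pics/i2.png",cv2.resize(S[60:180,260:420],None,fx=5,fy=5,interpolation=3))
```

```text
[ 0.57787549 -0.25849371  0.07106489] 56.96656706817207
```

View pics/i2.png

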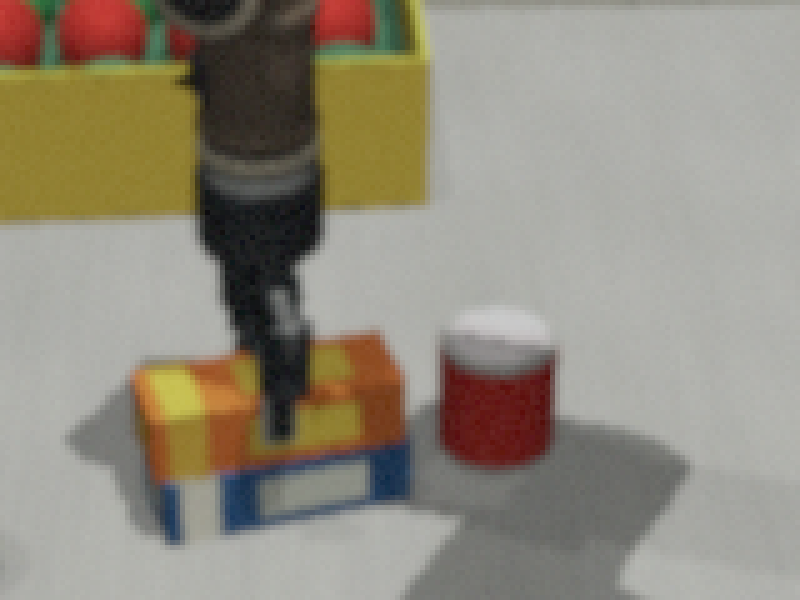

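The orange carton is held, with the finger at (280,430) above the seam and the opening at 57 mm. I'm lifting it.

Emit:
arm_command(steps="0 0 -0.005 0 0 0 0.050; 0 0 -0.010 0 0 0 0.050; 0 0 -0.015 0 0 0 0.050; 0 0 -0.015 0 0 0 0.050; 0 0 -0.015 0 0 0 0.050; 0 0 -0.015 0 0 0 0.050; 0 0 0 0 0 0 0.050; 0 0 0 0 0 0 0.050")

```text
clock: 12.1
eef_pos: [0.5764, -0.2578, 0.1445]
eef_rot: [[0.962, 0.274, 0.0], [0.274, -0.962, -0.0], [0.0, 0.0, -1.0]]
force: [0.1, 0.2, -5.7]
width: 0.668
```

```bash
python3 plan.py .05 .523,.174,.143,5.6,21
python3 - <<'E'
from bench import vision,bot; import cv2
S=vision.grab_frame("side")["frame"][:,:,::-1]
cv2.imwrite("pics/j2.png",cv2.resize(S[60:180,260:420],None,fx=5,fy=5,interpolation=3))
E
```

```text
at [ 0.5764 -0.2578  0.1445] yaw 15.91 tilt [ 0.0004 -0.0002] t 12.1 F [ 0.1  0.2 -5.7] w 57.1
max 0.0208 0.009
0.0032 -0.0205 0.0001 0 0 0.009 .05; 0.003 -0.0205 0.0001 0 0 0.009 .05; 0.0028 -0.0205 0.0001 0 0 0.009 .05; 0.0026 -0.0205 0.0001 0 0 0.009 .05; 0.0025 -0.0206 0.0001 0 0 0.008 .05; 0.0023 -0.0206 0.0001 0 0 0.009 .05; 0.0021 -0.0206 0.0001 0 0 0.008 .05; 0.0019 -0.0206 0 0 0 0.009 .05;
0.0018 -0.0206 0.0001 0 0 0.008 .05; 0.0016 -0.0207 0 0 0 0.009 .05; 0.0014 -0.0207 0.0001 0 0 0.008 .05; 0.0012 -0.0207 0 0 0 0.009 .05; 0.0011 -0.0207 0.0001 0 0 0.008 .05; 0.0009 -0.0207 0 0 0 0.009 .05; 0.0007 -0.0207 0.0001 0 0 0.008 .05; 0.0005 -0.0207 0 0 0 0.009 .05;
0.0004 -0.0207 0.0001 0 0 0.008 .05; 0.0002 -0.0207 0 0 0 0.009 .05; 0 -0.0207 0.0001 0 0 0.008 .05; -0.0002 -0.0207 0 0 0 0.009 .05; -0.0004 -0.0208 0.0001 0 0 0.008 .05;
```

View pics/j2.png

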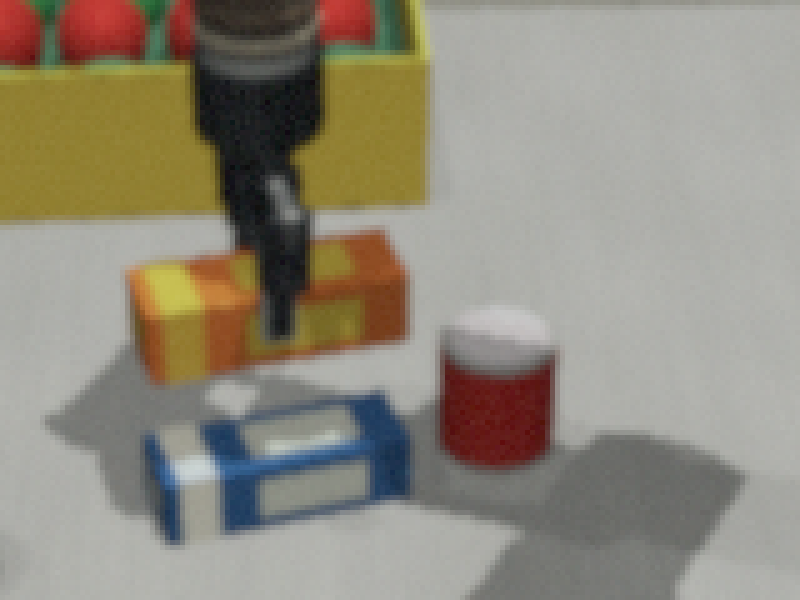

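The side view shows the orange carton level at (265,310), clear of the lower blue one at (280,470). I'm carrying it to the tote.

Emit:
arm_command(steps="0.003 -0.0205 0 0 0 0.009 0.05; 0.003 -0.0205 0 0 0 0.009 0.05; 0.003 -0.0205 0 0 0 0.009 0.05; 0.0025 -0.0205 0 0 0 0.009 0.05; 0.0025 -0.0205 0 0 0 0.008 0.05; 0.0025 -0.0205 0 0 0 0.009 0.05; 0.002 -0.0205 0 0 0 0.008 0.05; 0.002 -0.0205 0 0 0 0.009 0.05")

```text
clock: 12.82
eef_pos: [0.5542, -0.0923, 0.1421]
eef_rot: [[0.979, 0.206, -0.004], [0.206, -0.979, 0.001], [-0.004, -0.002, -1.0]]
force: [0.5, -0.1, -4.4]
width: 0.667
```

Emit:
arm_command(steps="0.002 -0.0205 0 0 0 0.008 0.05; 0.0015 -0.0205 0 0 0 0.009 0.05; 0.0015 -0.0205 0 0 0 0.008 0.05; 0.001 -0.0205 0 0 0 0.009 0.05; 0.001 -0.0205 0 0 0 0.008 0.05; 0.001 -0.0205 0 0 0 0.009 0.05; 0.0005 -0.0205 0 0 0 0.008 0.05; 0.0005 -0.0205 0 0 0 0.009 0.05")

```text
clock: 13.48
eef_pos: [0.534, 0.0702, 0.1423]
eef_rot: [[0.99, 0.139, -0.004], [0.139, -0.99, -0.0], [-0.004, -0.0, -1.0]]
force: [-0.4, -0.2, -5.7]
width: 0.671
```

```bash
python3 plan.py .05 .523,.174,.143,5.6,6
```

```text
at [0.534  0.0702 0.1423] yaw 7.98 tilt [-0.0041 -0.0002] t 13.4833 F [-0.4 -0.2 -5.7] w 57.3
max 0.0174 0.007
0.0006 -0.0174 -0.0001 0 0.001 0.007 .05; 0.0005 -0.0174 -0.0001 0 0.001 0.007 .05; 0.0003 -0.0174 -0.0001 0 0.001 0.007 .05; 0.0002 -0.0174 -0.0001 0 0 0.007 .05; 0.0001 -0.0174 -0.0001 0 0.001 0.007 .05; 0 -0.0174 -0.0002 0 0 0.007 .05;
```

Emit:
arm_command(steps="0.0005 -0.017 0 0 0 0.007 0.05; 0.0005 -0.017 0 0 0 0.007 0.05; 0 -0.017 0 0 0 0.007 0.05; 0 -0.017 0 0 0 0.007 0.05; 0 -0.017 0 0 0 0.007 0.05; 0 -0.017 0 0 0 0.007 0.05; 0 0 0 0 0 0 0.05; 0 0 0 0 0 0 0.05")

```text
clock: 14.15
eef_pos: [0.523, 0.1709, 0.1426]
eef_rot: [[0.995, 0.1, -0.003], [0.1, -0.995, -0.001], [-0.003, 0.001, -1.0]]
force: [0.2, -0.4, -4.5]
width: 0.666
```

```bash
python3 plan.py .05 .523,.174,.03,5.6,8
python3 - <<'E'
from bench import vision,bot; import cv2
T=vision.grab_frame("top")["frame"][:,:,::-1];S=vision.grab_frame("side")["frame"][:,:,::-1]
cv2.imwrite("pics/k1.png",cv2.resize(T[150:280,190:340],None,fx=4,fy=4,interpolation=3))
cv2.imwrite("pics/k2.png",cv2.resize(S[180:350,260:420],None,fx=3,fy=3,interpolation=3))
E
```

```text
at [0.523  0.1709 0.1426] yaw 5.72 tilt [-0.0034 -0.0013] t 14.15 F [ 0.2 -0.4 -4.5] w 56.8
max 0.0141 0.001
0.0001 -0.0004 0.0141 0 0 0 .05; 0.0001 -0.0004 0.0141 0 0 0 .05; 0.0001 -0.0004 0.0141 0 0.001 0 .05; 0.0001 -0.0004 0.0141 0 0 0 .05; 0.0001 -0.0004 0.014 0 0.001 0.001 .05; 0 -0.0004 0.0141 0 0 0 .05; 0.0001 -0.0004 0.014 0 0.001 0.001 .05; 0 -0.0004 0.0141 0.001 0 0 .05;
```

View pics/k1.png

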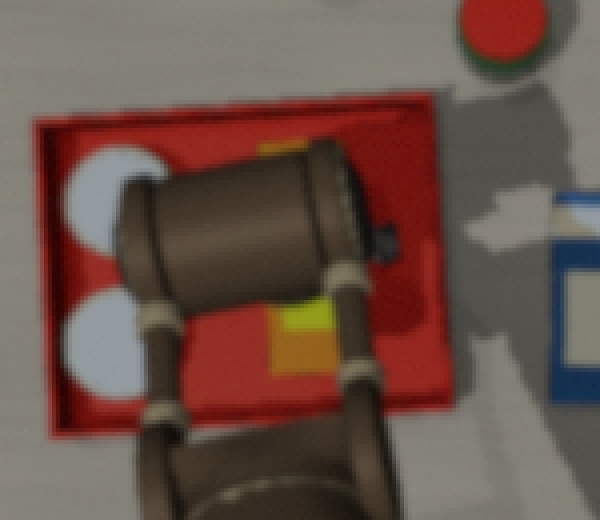

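View pics/k2.png

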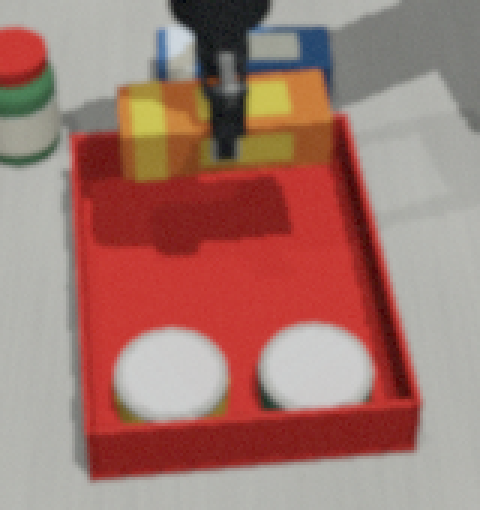

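Both views put the orange carton inside the tote walls, clear of the tins. I'm lowering it.

Emit:
arm_command(steps="0 -0.001 0.010 0 0 0 0.05; 0 -0.001 0.015 0 0 0 0.05; 0 -0.001 0.015 0 0 0 0.05; 0 0 0.015 0 0 0 0.05; 0 0 0.015 0 0 0 0.05; 0 0 0.015 0 0 0 0.05; 0 0 0.010 0 0 0 0.05; 0 0 0.005 0 0 0 0.05")

```text
clock: 14.92
eef_pos: [0.5227, 0.1726, 0.0419]
eef_rot: [[0.995, 0.097, -0.004], [0.097, -0.995, -0.001], [-0.004, 0.001, -1.0]]
force: [-0.3, 0.1, -5.4]
width: 0.671
```

Emit:
arm_command(steps="0 0 0.003 0 0 0 0.05; 0 0 0.002 0 0 0 0.05; 0 0 0.002 0 0 0 0.05; 0 0 0.001 0 0 0 0.05; 0 0 0 0 0 0 0.05; 0 0 0 0 0 0 0.05")

```text
clock: 15.42
eef_pos: [0.5247, 0.1738, 0.0368]
eef_rot: [[0.995, 0.098, 0.001], [0.098, -0.995, 0.0], [0.001, -0.0, -1.0]]
force: [-0.3, 0.1, -4.9]
width: 0.67
```

Emit:
arm_command(steps="0 0 0.002 0 0 0 0.05; 0 0 0.002 0 0 0 0.05; 0 0 0.002 0 0 0 0.05; 0 0 0 0 0 0 0.05; 0 0 0 0 0 0 0.05")

```text
clock: 15.83
eef_pos: [0.524, 0.1736, 0.03]
eef_rot: [[0.995, 0.098, -0.001], [0.098, -0.995, -0.0], [-0.001, 0.0, -1.0]]
force: [0.9, 0.1, -4.9]
width: 0.671
```

Emit:
arm_command(steps="0 0 0.001 0 0 0 0.05; 0 0 0.001 0 0 0 0.05; 0 0 0 0 0 0 0.05; 0 0 0 0 0 0 0.05")

```text
clock: 16.17
eef_pos: [0.5245, 0.1737, 0.0291]
eef_rot: [[0.995, 0.098, 0.0], [0.098, -0.995, -0.0], [0.0, 0.0, -1.0]]
force: [-3.8, -1.1, 3.6]
width: 0.67
```

Emit:
arm_command(steps="0 0 0 0 0 0 0.0854; 0 0 0 0 0 0 0.0854; 0 0 0 0 0 0 0.0854; 0 0 0 0 0 0 0.0854; 0 0 -0.010 0 0 0 0.0854; 0 0 -0.020 0 0 0 0.0854; 0 0 -0.025 0 0 0 0.0854; 0 0 -0.025 0 0 0 0.0854")

```text
clock: 16.83
eef_pos: [0.5238, 0.1735, 0.1091]
eef_rot: [[0.995, 0.098, -0.001], [0.098, -0.995, -0.0], [-0.001, 0.0, -1.0]]
force: [1.1, -0.3, 1.0]
width: 1.004
```

Emit:
arm_command(steps="0 0 -0.030 0 0 0 0.0854; 0 0 -0.030 0 0 0 0.0854; 0 0.010 -0.010 0 0 0.008 0.0854; 0 0.020 0 0 0 0.008 0.0854; 0 0.030 0 0 0 0.008 0.0854; 0 0.030 0 0 0 0.008 0.0854; 0 0.030 0 0 0 0.008 0.0854; 0 0.030 0 0 0 0.008 0.0854")

```text
clock: 17.5
eef_pos: [0.535, 0.0223, 0.1782]
eef_rot: [[0.999, 0.05, -0.0], [0.05, -0.999, -0.0], [-0.0, 0.0, -1.0]]
force: [1.2, -0.2, 0.3]
width: 1.001
```

```bash
python3 - <<'E'
from bench import vision,bot; import cv2
T=vision.grab_frame("top")["frame"][:,:,::-1];S=vision.grab_frame("side")["frame"][:,:,::-1]
cv2.imwrite("pics/l1.png",cv2.resize(T[150:280,190:340],None,fx=4,fy=4,interpolation=3))
cv2.imwrite("pics/l2.png",cv2.resize(S[100:350,260:420],None,fx=2.4,fy=2.4,interpolation=3))
E
python3 plan.py .0854 .5,-.03,.12,0,4
```

```text
at [0.5354 0.0199 0.1782] yaw 2.59 tilt [-0.     -0.0019] t 17.6 F [-0.2  0.   0.5] w 85.1
max 0.0146 0.012
-0.0094 0.012 0.0146 0 0 0.011 .0854; -0.0093 0.0121 0.0146 0.001 0 0.011 .0854; -0.0091 0.0123 0.0145 0 0 0.012 .0854; -0.0089 0.0124 0.0145 0.001 0 0.011 .0854;
```

View pics/l1.png

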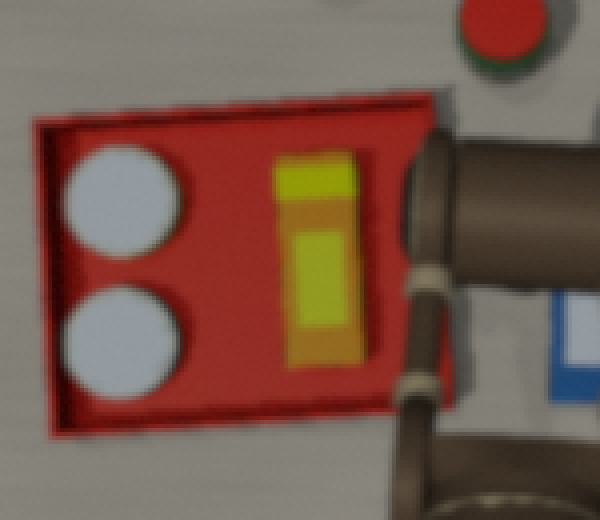

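View pics/l2.png

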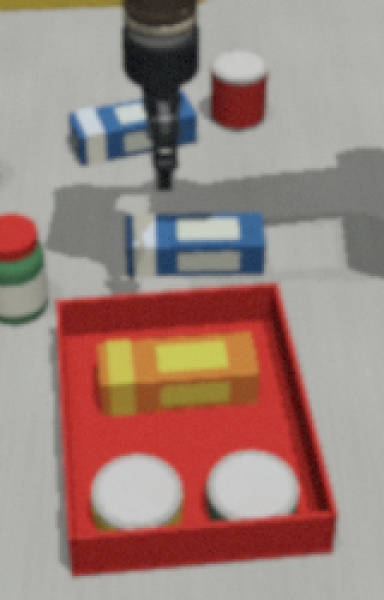

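The orange carton lies flat in the tote at about (320,260) in the top crop, and the tins haven't moved. Next I'll measure both blue cartons while the lower one is in view.

Run:
```python
from bench import vision,bot; import cv2
a=vision.grab_frame("top")["frame"][:,:,::-1]
cv2.imwrite("pics/top1.png",a)
S=vision.grab_frame("side")["frame"][:,:,::-1]
cv2.imwrite("pics/m1.png",cv2.resize(a[155:255,300:460],None,fx=5,fy=5,interpolation=3))
cv2.imwrite("pics/m2.png",cv2.resize(S[130:220,280:400],None,fx=6,fy=6,interpolation=3))
```

```text
(no output)
```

View pics/m1.png

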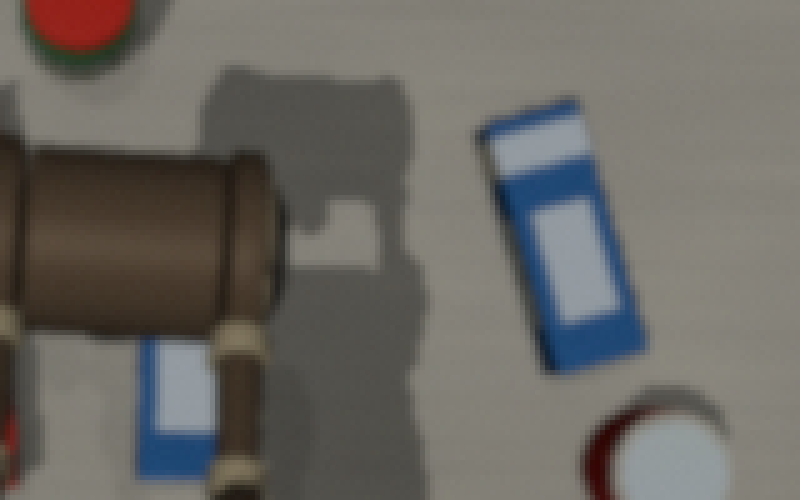

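View pics/m2.png

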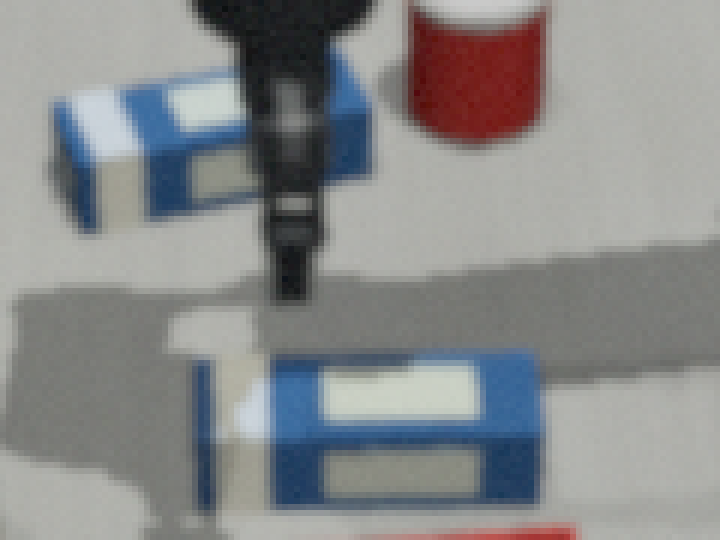

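Run:
```python
from h import *; from bench import vision
T=vision.grab_frame("top");S=vision.grab_frame("side"); np.set_printoptions(precision=4,suppress=True)
t=cr([(1,1,.048,486,136),(1,-1,.048,578,100),(-1,-1,.048,648,348),(-1,1,.048,553,372)],300,155,5,5,T)
s=cr([(1,-1,.048,55,100),(1,1,0,90,233),(1,1,.048,88,165),(-1,1,.048,372,120),(-1,1,0,370,176)],280,130,6,6,S)
for n,o in (("t",t),("s",s),("ts",t+s)):
    p,r=fit(o,[.57,-.26,.3]); print("bottom",n,p,np.degrees(p[2]),r.round(1).tolist())
s=cr([(1,1,.048,205,440),(-1,1,.048,541,437),(1,-1,.048,194,360),(-1,-1,.048,538,352),(1,1,0,207,510),(-1,1,0,541,502)],280,130,6,6,S)
p,r=fit(s,[.5,-.03,.0]); print("top s",p,np.degrees(p[2]),r.round(1).tolist())
print("top -x end corners top cam", ray(300-.4+137/5,155-.4+480/5,.048,T))
```

```text
bottom t [ 0.5719 -0.2593  0.2865] 16.416755865797768 [[-0.1, -2.7], [-0.3, -0.3], [-0.1, 0.7], [0.6, 0.9]]
bottom s [ 0.5699 -0.2631  0.3095] 17.73524875371489 [[-0.4, 0.1], [-0.5, 0.8], [-1.0, -0.3], [1.2, -2.8], [1.3, 0.2]]
bottom ts [ 0.5707 -0.2601  0.2908] 16.66011838155166 [[0.0, -2.2], [-0.2, 0.1], [0.2, 1.1], [1.0, 1.3], [-0.6, 0.4], [-1.1, 1.2], [-1.6, 0.1], [1.0, -1.9], [1.1, 1.1]]
top s [ 0.4969 -0.0315  0.0158] 0.9063093572882216 [[-1.5, -0.1], [1.5, -0.9], [0.3, -0.6], [0.0, -0.5], [-1.3, 1.1], [0.6, 1.1]]
top -x end corners top cam [ 0.4186 -0.0014  0.048 ]
```

```bash
python3 plan.py .0854 .4985,-.0305,.11,0.1,6
```

```text
at [0.5351 0.0244 0.1781] yaw 2.85 tilt [-0.0005  0.0004] t 17.8 F [-0.5  0.1 -0.1] w 85.2
max 0.0114 0.008
-0.0065 0.0088 0.0113 0 0 0.008 .0854; -0.0065 0.0089 0.0113 0 0 0.008 .0854; -0.0064 0.009 0.0114 0 0 0.008 .0854; -0.0063 0.009 0.0113 0 0 0.008 .0854; -0.0063 0.0091 0.0114 0 0 0.008 .0854; -0.0062 0.0091 0.0113 0 0.001 0.008 .0854;
```

Emit:
arm_command(steps="-0.0065 0.009 0.011 0 0 0.008 0.0854; -0.0065 0.009 0.011 0 0 0.008 0.0854; -0.0065 0.009 0.011 0 0 0.008 0.0854; -0.0065 0.009 0.011 0 0 0.008 0.0854; -0.006 0.009 0.011 0 0 0.008 0.0854; -0.006 0.009 0.011 0 0 0.008 0.0854; 0 0 0 0 0 0 0.0854; 0 0 0 0 0 0 0.0854")

```text
clock: 18.47
eef_pos: [0.4976, -0.0306, 0.1111]
eef_rot: [[1.0, 0.002, -0.003], [0.002, -1.0, 0.001], [-0.003, -0.001, -1.0]]
force: [0.1, -0.1, 1.0]
width: 0.996
```

```bash
python3 plan.py .0854 .4985,-.0305,.021,0.1,6
```

```text
at [ 0.4976 -0.0306  0.1111] yaw 0.11 tilt [-0.0028  0.0006] t 18.4667 F [ 0.1 -0.1  1. ] w 85.1
max 0.0151 0.001
0.0002 0 0.015 0 0 0 .0854; 0.0002 0 0.015 0 0.001 0 .0854; 0.0002 0 0.015 0 0 0 .0854; 0.0002 0 0.015 0 0.001 0 .0854; 0.0002 0 0.015 0 0 0 .0854; 0.0001 -0.0001 0.0151 -0.001 0.001 0 .0854;
```

Emit:
arm_command(steps="0 0 0.015 0 0 0 0.0854; 0 0 0.018 0 0 0 0.0854; 0 0 0.018 0 0 0 0.0854; 0 0 0.018 0 0 0 0.0854; 0 0 0.014 0 0 0 0.0854; 0 0 0.006 0 0 0 0.0854; 0 0 0 0 0 0 0.0854; 0 0 0 0 0 0 0.0854")

```text
clock: 19.13
eef_pos: [0.4997, -0.0307, 0.0237]
eef_rot: [[1.0, 0.003, 0.001], [0.003, -1.0, -0.0], [0.001, 0.0, -1.0]]
force: [-0.4, -0.6, -0.4]
width: 1.003
```

Emit:
arm_command(steps="0 0 0 0 0 0 0.050; 0 0 0 0 0 0 0.050; 0 0 0 0 0 0 0.050; 0 0 0 0 0 0 0.050; 0 0 0 0 0 0 0.050; 0 0 0 0 0 0 0.050; 0 0 0 0 0 0 0.050; 0 0 0 0 0 0 0.050", grip_force=60)

```text
clock: 19.8
eef_pos: [0.5005, -0.0311, 0.0247]
eef_rot: [[1.0, 0.002, 0.003], [0.002, -1.0, -0.0], [0.003, 0.0, -1.0]]
force: [-1.2, 1.5, 5.0]
width: 0.664
```

Emit:
arm_command(steps="0 0 -0.005 0 0 0 0.050; 0 0 -0.010 0 0 0 0.050; 0 0 -0.015 0 0 0 0.050; 0 0 -0.020 0 0 0 0.050; 0 0 -0.020 0 0 0 0.050; 0 0 -0.020 0 0 0 0.050; 0 0 0 0 0 0 0.050; 0 0 0 0 0 0 0.050")

```text
clock: 20.47
eef_pos: [0.4996, -0.0312, 0.1141]
eef_rot: [[1.0, 0.002, 0.003], [0.002, -1.0, -0.001], [0.003, 0.001, -1.0]]
force: [-0.3, -0.9, -5.9]
width: 0.672
```

```bash
python3 plan.py .05 .571,-.26,.112,16.7,14
python3 - <<'E'
from bench import vision,bot; import cv2
S=vision.grab_frame("side")["frame"][:,:,::-1]
cv2.imwrite("pics/n2.png",cv2.resize(S[80:220,270:420],None,fx=4,fy=4,interpolation=3))
E
```

```text
at [ 0.4996 -0.0312  0.1141] yaw 0.1 tilt [ 0.0026 -0.0005] t 20.4667 F [-0.3 -0.9 -5.9] w 57.3
max 0.0171 0.021
0.0051 0.0163 0.0002 0 0 -0.021 .05; 0.0047 0.0165 0.0002 0 0 -0.021 .05; 0.0044 0.0165 0.0002 0 0 -0.021 .05; 0.004 0.0166 0.0002 0 0 -0.021 .05; 0.0037 0.0167 0.0002 0 0 -0.021 .05; 0.0033 0.0168 0.0002 0 0 -0.021 .05; 0.003 0.0169 0.0002 0 0 -0.02 .05; 0.0026 0.0169 0.0001 0 0 -0.021 .05;
0.0023 0.017 0.0002 0 0 -0.02 .05; 0.0019 0.017 0.0001 0 0 -0.021 .05; 0.0016 0.017 0.0002 0 -0.001 -0.02 .05; 0.0012 0.0171 0.0001 0 0 -0.021 .05; 0.0009 0.0171 0.0002 0.001 -0.001 -0.02 .05; 0.0006 0.0171 0.0001 0 0 -0.021 .05;
```

View pics/n2.png

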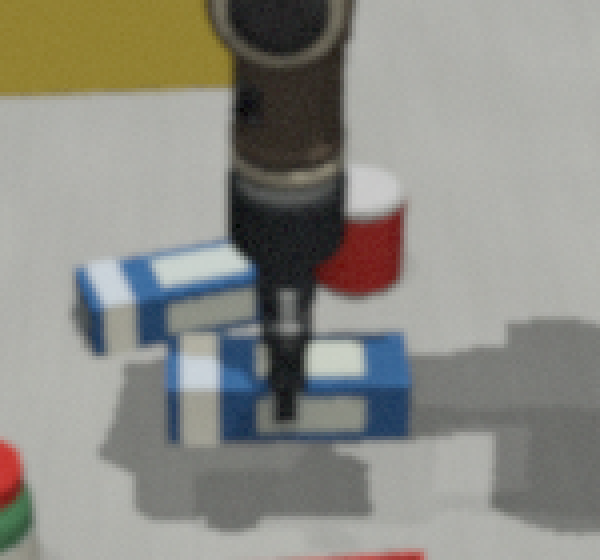

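The carton is held level at (290,390) and the lower one is undisturbed. I'm carrying it over.

Emit:
arm_command(steps="0.005 0.0165 0 0 0 -0.021 0.05; 0.0045 0.0165 0 0 0 -0.021 0.05; 0.0045 0.0165 0 0 0 -0.021 0.05; 0.004 0.0165 0 0 0 -0.021 0.05; 0.0035 0.0165 0 0 0 -0.021 0.05; 0.0035 0.017 0 0 0 -0.021 0.05; 0.003 0.017 0 0 0 -0.021 0.05; 0.0025 0.017 0 0 0 -0.021 0.05")

```text
clock: 21.18
eef_pos: [0.5376, -0.1621, 0.1105]
eef_rot: [[0.985, 0.17, -0.005], [0.17, -0.985, 0.002], [-0.005, -0.003, -1.0]]
force: [-0.5, -0.3, -4.9]
width: 0.666
```

Emit:
arm_command(steps="0.0025 0.017 0 0 0 -0.020 0.05; 0.002 0.017 0 0 0 -0.021 0.05; 0.0015 0.017 0 0 0 -0.020 0.05; 0.001 0.017 0 0 0 -0.021 0.05; 0.001 0.017 0 0 0 -0.020 0.05; 0.0005 0.017 0 0 0 -0.021 0.05; 0 0 0 0 0 0 0.05; 0 0 0 0 0 0 0.05")

```text
clock: 21.85
eef_pos: [0.5686, -0.2597, 0.1105]
eef_rot: [[0.958, 0.287, -0.004], [0.287, -0.958, 0.002], [-0.003, -0.003, -1.0]]
force: [-0.8, 1.0, -5.4]
width: 0.666
```

Emit:
arm_command(steps="0 0 0 0 0 0 0.05; 0 0 0 0 0 0 0.05")

```text
clock: 22.02
eef_pos: [0.5688, -0.2584, 0.1116]
eef_rot: [[0.957, 0.289, -0.003], [0.289, -0.957, 0.002], [-0.002, -0.003, -1.0]]
force: [-0.2, -0.9, -5.2]
width: 0.667
```

```bash
python3 plan.py .05 .571,-.26,.08,16.7,4
python3 - <<'E'
from bench import vision,bot; import cv2
S=vision.grab_frame("side")["frame"][:,:,::-1];T=vision.grab_frame("top")["frame"][:,:,::-1]
cv2.imwrite("pics/o2.png",cv2.resize(S[80:190,270:390],None,fx=5,fy=5,interpolation=3))
cv2.imwrite("pics/o1.png",cv2.resize(T[155:275,370:490],None,fx=5,fy=5,interpolation=3))
E
```

```text
at [ 0.5688 -0.2584  0.1116] yaw 16.79 tilt [-0.0032  0.002 ] t 22.0167 F [-0.2 -0.9 -5.2] w 57.0
max 0.0079 0.001
0.0004 0.0006 0.0079 -0.001 0.001 0 .05; 0.0004 0.0005 0.0079 -0.001 0 0.001 .05; 0.0005 0.0006 0.0079 0 0.001 0 .05; 0.0004 0.0005 0.0079 -0.001 0 0.001 .05;
```

View pics/o2.png

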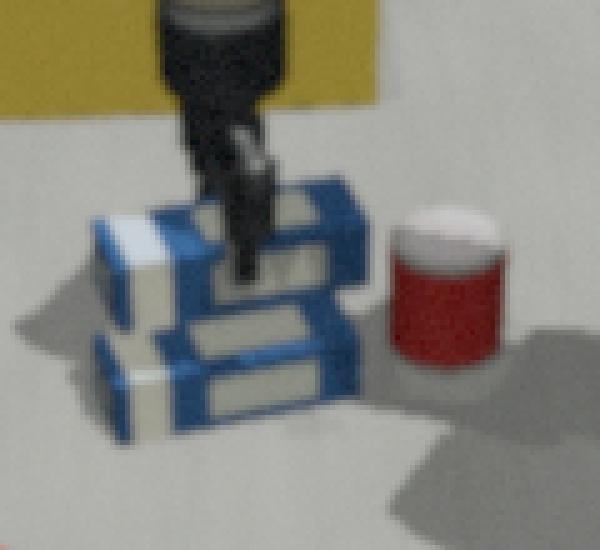

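View pics/o1.png

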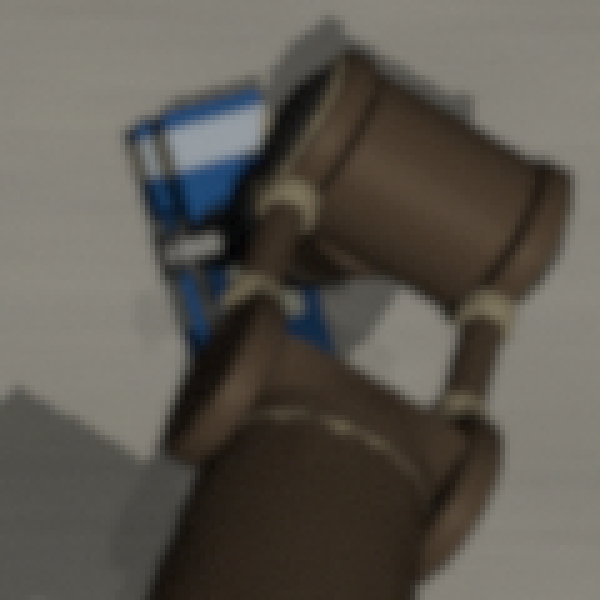

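Run:
```python
from h import *; from bench import vision
S=vision.grab_frame("side"); T=vision.grab_frame("top"); np.set_printoptions(precision=4,suppress=True)
c=lambda l:cr(l,270,80,5,5,S)
low=c([(1,1,0,123,444),(-1,1,0,358,393),(1,1,.048,120,385),(-1,1,.048,358,342)])
p,r=fit(low,[.57,-.26,.3]); print("low",p,np.degrees(p[2]),r.round(1).tolist())
for b in (.085,.088,.091):
  up=c([(1,1,b,130,332),(-1,1,b,365,283),(1,1,b+.048,128,265),(-1,1,b+.048,367,228),(1,-1,b+.048,95,222),(-1,-1,b+.048,345,178)])
  p,r=fit(up,[.57,-.26,.3]); print("up",b,p,np.degrees(p[2]),r.round(1).tolist())
b=.088
print(proj([[.571+.958*.08-.287*.029,-.26+.287*.08+.958*.029,.048],[.571+.958*.08-.287*.029,-.26+.287*.08+.958*.029,b+.048]],T)*5-np.array([370,155])*5)
```

```text
low [ 0.5723 -0.2656  0.33  ] 18.908840660419287 [[-0.6, 0.6], [0.6, 0.2], [-0.8, 0.0], [0.8, -2.0]]
up 0.085 [ 0.5643 -0.2633  0.3177] 18.205196195011297 [[-1.0, 0.9], [2.2, 0.5], [-1.5, 0.9], [2.0, -1.7], [-0.1, -0.7], [-0.1, -1.4]]
up 0.088 [ 0.5642 -0.2589  0.3204] 18.359237961398406 [[-1.0, 1.0], [2.3, 0.5], [-1.5, 1.0], [2.2, -1.8], [-0.2, -0.7], [-0.1, -1.5]]
up 0.091 [ 0.564  -0.2545  0.3233] 18.520967466007203 [[-1.0, 1.1], [2.4, 0.5], [-1.5, 1.0], [2.3, -1.9], [-0.3, -0.7], [-0.0, -1.6]]
[[134.0832 122.4846]
 [163.7738 105.3605]]
```

The side view puts the held carton about 4 to 8 mm toward −x of the lower one. I'm shifting it +5 mm along and then lowering.

Emit:
arm_command(steps="0.0025 0.001 0.005 0 0 0 0.05; 0.0025 0 0.008 0 0 0 0.05; 0 0 0.009 0 0 0 0.05; 0 0 0.007 0 0 0 0.05; 0 0 0.004 0 0 0 0.05; 0 0 0 0 0 0 0.05; 0 0 0 0 0 0 0.05")

```text
clock: 22.8
eef_pos: [0.5747, -0.259, 0.0794]
eef_rot: [[0.957, 0.289, -0.001], [0.289, -0.957, 0.001], [-0.001, -0.001, -1.0]]
force: [-0.4, 0.1, -4.2]
width: 0.665
```

Run:
```python
from bench import vision,bot; import cv2
print(bot.state()["eef_pos"])
S=vision.grab_frame("side")["frame"][:,:,::-1]
cv2.imwrite("pics/p2.png",cv2.resize(S[80:190,270:390],None,fx=5,fy=5,interpolation=3))
```

```text
[ 0.57473638 -0.25903997  0.07939201]
```

View pics/p2.png

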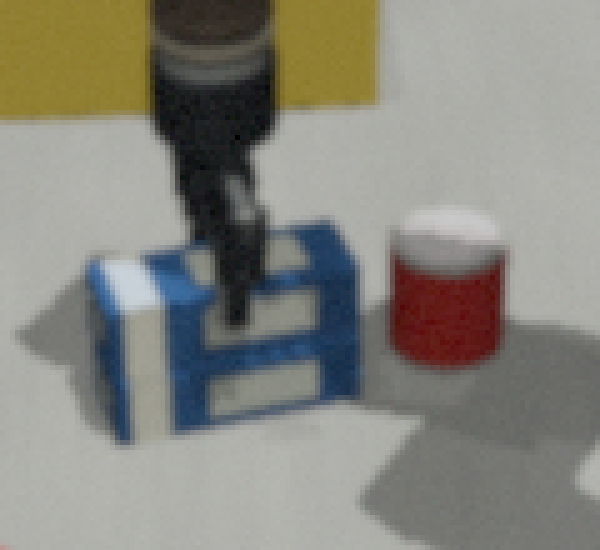

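The carton's ends line up with the lower one at about x=125 on the left and 358 on the right. I'll lower it the last few millimetres to contact.

Emit:
arm_command(steps="0 0 0.002 0 0 0 0.05; 0 0 0.002 0 0 0 0.05; 0 0 0.001 0 0 0 0.05; 0 0 0 0 0 0 0.05; 0 0 0 0 0 0 0.05")

```text
clock: 23.27
eef_pos: [0.5752, -0.2593, 0.0753]
eef_rot: [[0.957, 0.289, -0.0], [0.289, -0.957, 0.0], [-0.0, -0.0, -1.0]]
force: [0.5, -0.0, -5.8]
width: 0.662
```

Emit:
arm_command(steps="0 0 0.001 0 0 0 0.05; 0 0 0.001 0 0 0 0.05; 0 0 0 0 0 0 0.05; 0 0 0 0 0 0 0.05")

```text
clock: 23.6
eef_pos: [0.5752, -0.2592, 0.0732]
eef_rot: [[0.957, 0.289, -0.0], [0.289, -0.957, 0.0], [-0.0, -0.0, -1.0]]
force: [-1.2, -0.2, -4.9]
width: 0.67
```

Emit:
arm_command(steps="0 0 0.001 0 0 0 0.05; 0 0 0.001 0 0 0 0.05; 0 0 0 0 0 0 0.05; 0 0 0 0 0 0 0.05")

```text
clock: 23.93
eef_pos: [0.5754, -0.2594, 0.0727]
eef_rot: [[0.957, 0.289, 0.0], [0.289, -0.957, -0.0], [0.0, 0.0, -1.0]]
force: [-5.0, 1.9, 6.0]
width: 0.664
```

Emit:
arm_command(steps="0 0 0.001 0 0 0 0.05; 0 0 0 0 0 0 0.05; 0 0 0 0 0 0 0.05")

```text
clock: 24.18
eef_pos: [0.5755, -0.2594, 0.0727]
eef_rot: [[0.957, 0.289, -0.0], [0.289, -0.957, 0.0], [-0.0, -0.0, -1.0]]
force: [-7.0, 1.8, 10.3]
width: 0.672
```

Emit:
arm_command(steps="0 0 -0.001 0 0 0 0.05; 0 0 0 0 0 0 0.05; 0 0 0 0 0 0 0.0854; 0 0 0 0 0 0 0.0854; 0 0 0 0 0 0 0.0854; 0 0 0 0 0 0 0.0854; 0 0 -0.010 0 0 0 0.0854; 0 0 -0.020 0 0 0 0.0854")

```text
clock: 24.85
eef_pos: [0.5731, -0.2581, 0.0988]
eef_rot: [[0.957, 0.289, -0.006], [0.289, -0.957, 0.003], [-0.004, -0.004, -1.0]]
force: [-0.3, 1.1, -0.3]
width: 1.002
```

Emit:
arm_command(steps="0 0 -0.030 0 0 0 0.0854; 0 0 -0.035 0 0 0 0.0854; 0 0 -0.035 0 0 0 0.0854; 0 -0.015 -0.010 0 0 0 0.0854; 0 -0.030 0 0 0 0 0.0854; 0 -0.035 0 0 0 0 0.0854; 0 -0.035 0 0 0 0 0.0854; 0 -0.035 0 0 0 0 0.0854")

```text
clock: 25.52
eef_pos: [0.5317, -0.1146, 0.2122]
eef_rot: [[0.958, 0.288, 0.002], [0.288, -0.958, -0.0], [0.001, 0.001, -1.0]]
force: [-0.0, -0.3, -0.1]
width: 1.0
```

Emit:
arm_command(steps="0 -0.035 0 0 0 0 0.0854; 0 -0.035 0 0 0 0 0.0854; 0 0 0 0 0 0 0.0854; 0 0 0 0 0 0 0.0854; 0 0 0 0 0 0 0.0854")

```text
clock: 25.93
eef_pos: [0.5125, -0.0489, 0.2121]
eef_rot: [[0.957, 0.289, 0.002], [0.289, -0.957, -0.001], [0.002, 0.002, -1.0]]
force: [-0.0, 0.4, -0.3]
width: 0.999
```

Run:
```python
from bench import vision,bot; import cv2
print(bot.state()["eef_pos"])
T=vision.grab_frame("top")["frame"][:,:,::-1]
S=vision.grab_frame("side")["frame"][:,:,::-1]
cv2.imwrite("pics/q2.png",cv2.resize(S[100:360,260:420],None,fx=2.3,fy=2.3,interpolation=3))
cv2.imwrite("pics/q3.png",cv2.resize(S[100:190,270:390],None,fx=6,fy=6,interpolation=3))
cv2.imwrite("pics/q1.png",cv2.resize(T[155:275,370:490],None,fx=5,fy=5,interpolation=3))
```

```text
[ 0.51247432 -0.0489422   0.21208983]
```

View pics/q1.png

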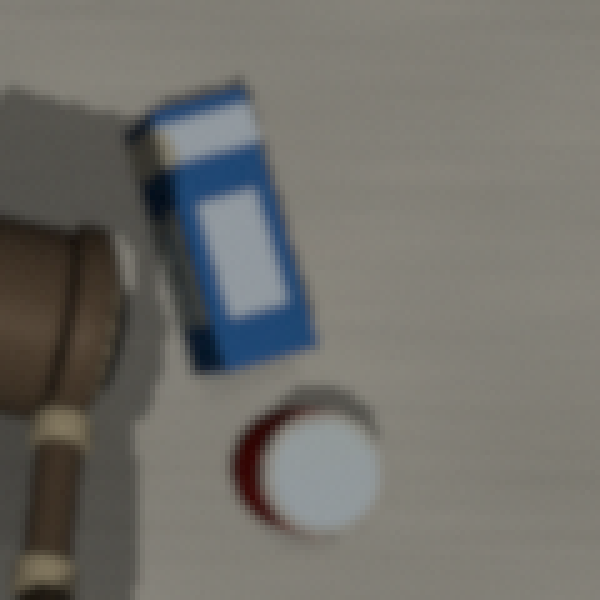

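View pics/q3.png

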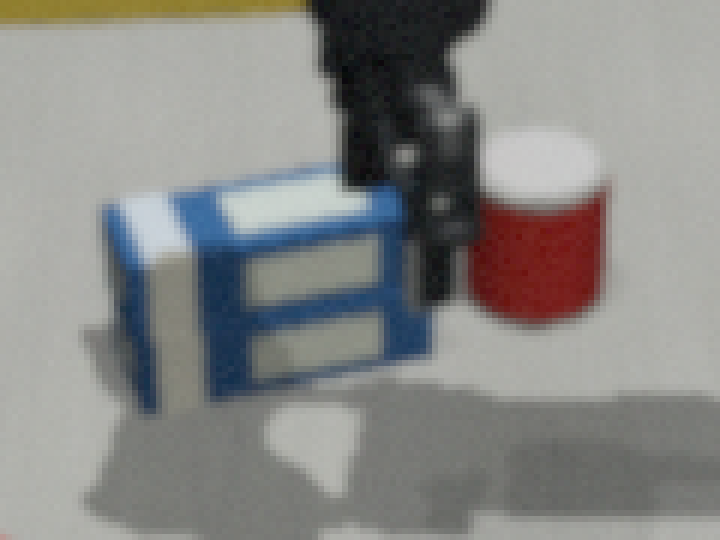

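View pics/q2.png

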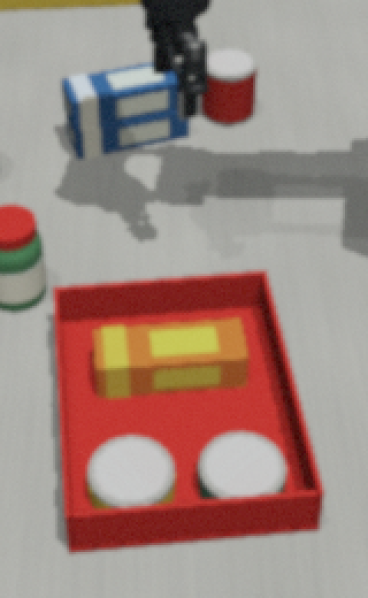

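Top crop: the stack is square, with a top face spanning about (150,120) to (313,345). Side crops: the two blue cartons are flush, the orange lies flat in the tote, and the can, tins and jar haven't moved. The robot is clear, so I'm handing in.

Run:
```python
from h import *; from bench import vision,bot
T=vision.grab_frame("top")
o=cr([(1,1,.096,150,118),(1,-1,.096,245,87),(-1,-1,.096,315,344),(-1,1,.096,222,368)],370,155,5,5,T)
p,r=fit(o,[.57,-.26,.3]); print(p,np.degrees(p[2]),r.round(1).tolist())
print(bot.hand_in())
```

```text
[ 0.57411411 -0.25806368  0.28522696] 16.342301037998215 [[-0.1, -1.7], [-0.3, -0.5], [0.4, 0.7], [0.0, 1.0]]
the job is handed in; nothing more can be done
None
```

I moved the orange carton onto the tote floor and put the upper blue carton back on the lower one, then handed the job in at about 26 s of the 67 s allowed. Hand-in gave no verdict.

**How it went:** I set the upper blue carton down on the free table and laid the orange one in the tote. I then stacked the upper blue carton back. Each carton was lowered in 1–2 mm steps until the wrist force showed contact.

**Final stack:** The last top-camera fit put the upper carton at (0.574, -0.258), 16.3°. Before restacking, the top camera put the lower one at (0.572, -0.259), 16.4°. That is a few mm apart and well inside the limits. The side view shows the two flush.

**Rest of the scene:** The orange carton lies flat, with its centre inside the tote. In the last pictures the tins, can and olive jar look unmoved; I did not re-measure them, or view the sauce bottle and pickle jar at the end. The gripper was clear of everything.

**Disagreement:** The side-camera fits differed from the top-camera ones by up to about 6 mm and 2.5°. Just before restacking, the side view had the held carton 4–8 mm too far towards the robot, so I shifted it 5 mm before setting it down. The final fit used hand-picked corners with up to 1.7 px error.

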